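# Shut the light-curing unit on its catch and set the timer

### The job

Start a curing run: push the hinged front door of the white curing unit gently shut, without slamming or forcing it, until it is fully home on its sprung catch. Then turn the timer dial on the sloped panel clockwise until its pointer lines up with the raised tab of the index ring, and let go, leaving the index ring and the cast, jar and bowl on the bench where they are.

Things in the scene. Friction and masses are not known exactly. Their poses are not given: they have to be found in the camera images.
- unit: White curing unit, 120 mm deep (x), 180 wide (y), 235 high, fixed. Origin: centre of its footprint on the bench; front faces its -x, z up. Above the door a console (panel sloping up and back at 40 deg) overhangs: its nose, 155 to 164 mm high, is 12 mm proud of the shut door, 86 mm in front of the origin, so a vertical tool cannot reach the door; lean it back 30 to 45 deg, fingertips to the door
- door (a joint): angle of the grey windowed front door, rad: 0 = shut on its catch, grows as its free (left) edge swings out toward the robot. Door 170 mm wide, 134 high (lower edge 16 over the bench), 14 thick. A sprung roller catch resists the last 12 mm at the free edge with 8 to 18 N (varies), snaps over 4 mm before shut, then holds it. Below 0.06 rad it looks shut but may not be caught
- door_hinge (a point): point on the door's vertical hinge axis, right edge of the unit's front, at half the door's height, 83 mm over the bench, in the plane of the door's inner face; axes turn with the door: y along the door to its free edge, -x out of its outer face
- door_press (a point): point on the door's outer face, on the flat 50 mm wide stile by the free edge, half way up the door, 137 mm from the hinge; a finger ridge 3 mm proud lies 22 mm beyond it along the free edge; axes as door_hinge
- dial (a joint): angle of the timer dial, rad: 0 = pointer up the slope, grows clockwise seen from the robot; range -2.4 to 2.4; stays where it is left, light friction (0.05 N m)
- dial_grip (a point): on the dial's axis, 7 mm below the top of its grip bar: the bar is 56 mm long, 12 mm thick, 28 mm tall above a 62 mm disc. Axes turn with the dial: x along the bar to the pointer, z out of the panel along the dial's axis (40 deg from vertical, leaning toward the robot). The disc's top is 21 mm below this point
- dial_pointer (a point): tip of the dial's white pointer, 41 mm from the dial's axis, at the height of the index tab's top
- index (a joint): angle of the aluminium index ring under the dial, rad, same zero and sense as the dial: the dial is set when its joint equals this one. The ring is 90 mm across, stiff, and must stay as found
- index_mark (a point): top of the ring's small dark raised tab (12 mm long, 8 mm wide, 11 mm high above the panel), 41 mm from the dial's axis, 2 mm inward of the tab's middle
- base_cast: orange cast on a clear base, 56 x 66 x 40 mm, standing loose on the bench; origin under its centre
- jar: white-lidded powder jar, 48 mm across, 58 mm high, loose; origin under its centre
- bowl: green rubber mixing bowl, 120 mm across, 64 mm high, loose; origin under its centre

How it is judged:
By the outcome, as a careful person would: the job done as asked, in the order asked, and still so for the second after the job is handed in, with the robot touching nothing.
It also fails if it takes over 72 s, if anything falls off the work surface, if the arm or the gripper's body presses on something with over 40 N, if the wrist force passes 120 N, or if a joint passes its speed limit or range.

### The arm

A 7-joint arm with a two-finger parallel gripper is mounted at the origin on a cart in front of the work surface, level with it; the furniture and walls round the work are solid. World frame = base frame: x ahead of the robot, y to its left, z up, the work surface at z = 0. Lengths are in m, angles in rad, forces in N, time in s.
With the tool pointing down it reaches from about 0.4 to 0.85 m from the base axis. Payload 4.5 kg.
Tool frame: the origin (TCP) lies between the finger pads; the fingertips stand r.tip_reach ahead of it and the grasp point (between the pads) lies 3 mm ahead of it (r.tip_reach is the distance from the TCP to the fingertips, in m); z points along the fingers, y is the line along which they close (so a half turn about z gives the same grasp; the last joint's range is limited). The gripper opens to 88 mm and grips with 3 to 60 N. Pads are 18 mm wide; open, the fingers measure 123 mm over their backs; the gripper's body (75 mm by 187 mm) begins 45 mm behind the grasp point.
Start: joints at [1.297, 0.689, -0.195, 1.565, 0.157, 0.902, -0.215], TCP at [0.189, -0.596, 0.231] pointing down, gripper open.
Joint ranges: [-3.01, 3.01], [-0.46, 2.08], [-1.47, 1.51], [0.13, 2.56], [-1, 4.14], [0.04, 2.09], [-2.66, 2.66]. Speed limits (rad/s): [2.57, 2.57, 3.14, 3.14, 3.14, 3.14, 3.14].

### API

Orientations are given as a unit quaternion [x, y, z, w].
In Python, from plant import r gives the robot as it stands.
- The arm moves only by the tool step_arm, never from a script. Its argument "motion" is a list of rows, each an object with "dp": the shift along the tool's x, y, z in mm, a list of three; "twist": the turn, a rotation vector about the tool's x, y, z in rad, a list of three; "hand": the opening, from -1 (shut) to 1 (fully open). In form: [{"dp": [dx, dy, dz], "twist": [rx, ry, rz], "hand": hand}, ...]. A call has 1 to 5 rows; each row is the pose to reach, as a shift and turn from the pose commanded when the call began, along the tool's axes at that moment; what a row does not reach only later rows make up. A row lasts 1/8 s, in which the tool goes at most 62.5 mm and 10.7 degrees, less where a joint would pass 70% of its speed; a pose out of reach is approached as far as the arm can. A call with a gripper value outside its range is refused whole. The fingers move at their own pace and stop on an object; "force" is the grip in N (left out, the last holds). Time passes only in rows, so rows that repeat a pose let the fingers close. It gives the time, the measured TCP pose, the force, the opening and the grip force at its end, in the units of the state.
- r.get_state(): the state, without advancing time (a new reading comes with each control period).
- r.snapshot(name): name is "side" or "top"; returns a dict with "pixels" (400x640x3 uint8, red, green, blue), "depth" (400x640 float32, m along the optical axis (not along the pixel's ray), 0 where there is no reading), "fx", "fy", "cx", "cy" (pixels), "xyz" and "orientation" of the camera in the world. Camera axes: x right, y down, z forward; pixel columns grow to the right and rows downward; lengths in m; the calibration is good to about 2 mm. A picture is of the moment at which its call begins.
- r.finish_job(): hands the job in; it is judged then, once.
Trained networks look in the newest picture that a camera, given by its name, has taken for a name from the list of things; names that differ only in an ending like _2 or _b are one class to them, and where a whole thing is asked for, a point or a joint stands for the part that bears it (a point fixed in the world has none). Each returns a list of dicts, best first, with "score" (0 to 1); they miss things now and then, are a little off and sometimes report something else, mostly with a low value. They report only what shows in the picture. A call takes as long as a camera call.
- r.search_frame(camera, thing): "at" ([x, y, z] in m, in the coordinates of the camera as it stood for that picture, good to about 4 mm: the middle of the surface that is visible of it).
The state is a dict: "clock": time; "q": joint angles; "qd": joint speeds; "joint_torque": joint torques, N m; "tool_pos": TCP position; "eef_rot": TCP orientation; "contact_force": force on the tool from outside, world axes, zero at the start; "moment": the same for the moment, N m; "opening": opening from 0.0 (shut) to 1.0 (fully open); "finger_force": force on a finger pad.
Only numpy, scipy, OpenCV 4.12 (cv2) and the standard library are available. Lean on these libraries where they do the work, as an engineer would, in place of code of your own. Each camera call takes 0.05 s, during which the arm holds its last target. There are 200 camera calls.

## Working session

There is one attempt and no reset: what is moved stays moved. The work goes in short steps, Python scripts to look and compute and a tool call to move; the robot and the scene stay as the last step left them, time stands still between calls to the robot, and variables do not carry over. Pictures are saved under pics/ and viewed, at most 10 in all, crops included, and the job is handed in when it is done.

Besides the shell and the picture viewer there is one more tool, called after "Request:" by a JSON object that holds its "api" and its "payload", one argument or row to a line. step_arm: Moves the arm, as the interface text tells. Its arguments: {"type":"object","properties":{"motion":{"type":"array"},"force":{"type":"number"}},"required":["motion"]}

```bash
mkdir -p pics
cat > h.py <<'E'
import numpy as np, cv2
from scipy.spatial.transform import Rotation as R
from plant import r
def w(s,p): 
    o=s["orientation"]; M=R.from_quat(o).as_matrix() if np.size(o)==4 else np.array(o)
    return M@np.asarray(p)+s["xyz"]
def cloud(s):
    d=s["depth"]; v,u=np.mgrid[:d.shape[0],:d.shape[1]]
    P=np.stack([(u-s["cx"])*d/s["fx"],(v-s["cy"])*d/s["fy"],d],-1)
    o=s["orientation"]; M=R.from_quat(o).as_matrix()
    return P@M.T+s["xyz"]
def save(s,n): cv2.imwrite(f"pics/{n}.png",s["pixels"][:,:,::-1])
E
python3 - <<'E'
from h import *
np.set_printoptions(precision=4,suppress=True)
print(r.tip_reach,r.get_state()["tool_pos"],r.get_state()["eef_rot"],r.get_state()["opening"])
ims=[]
for c in ("side","top"):
    s=r.snapshot(c); ims.append(s["pixels"]); np.savez(f"{c}0.npz",**s); save(s,c+"0")
    print(c,s["xyz"],s["orientation"],s["fx"])
    for t in ("unit","door","door_hinge","door_press","dial","dial_grip","dial_pointer","index","index_mark","base_cast","jar","bowl"):
        try: print(t,[(round(d["score"],2),w(s,d["at"])) for d in r.search_frame(c,t)[:2]])
        except Exception as e: print(t,e)
E
```

```text
0.022 [ 0.1891 -0.595   0.23  ] [ 0.9882  0.1533 -0.0002 -0.0009] 0.9954751505603158
side [ 0.6005 -1.4745  0.952 ] [ 0.8702  0.0031 -0.0103 -0.4926] 517.0740847775112
unit []
door [(0.92, array([0.5651, 0.0667, 0.0855]))]
door_hinge [(0.77, array([0.5692, 0.0685, 0.0853]))]
door_press [(0.97, array([0.5743, 0.066 , 0.0791])), (0.68, array([0.6632, 0.082 , 0.205 ]))]
dial [(0.74, array([0.6444, 0.0899, 0.2125]))]
dial_grip [(0.62, array([0.6454, 0.0936, 0.2171]))]
dial_pointer [(0.64, array([0.6427, 0.0911, 0.2148]))]
index [(0.63, array([0.6613, 0.0826, 0.2068]))]
index_mark [(0.51, array([0.6618, 0.0783, 0.2075]))]
base_cast [(0.78, array([ 0.5436, -0.2651,  0.0269]))]
jar [(0.73, array([ 0.411 , -0.2813,  0.0459]))]
bowl [(0.83, array([ 0.4637, -0.4556,  0.0407])), (0.61, array([0.6463, 0.0921, 0.2176]))]
top [ 0.3281 -0.1697  1.2074] [ 0.7495 -0.6529  0.071  -0.0836] 380.4968752711201
unit [(0.7, array([0.6647, 0.0823, 0.205 ])), (0.61, array([0.6662, 0.0975, 0.2142]))]
door [(0.95, array([0.5611, 0.0737, 0.1076]))]
door_hinge [(0.61, array([0.5617, 0.0735, 0.1022])), (0.59, array([0.6424, 0.1027, 0.2204]))]
door_press [(0.85, array([0.5623, 0.0777, 0.1037]))]
dial [(0.74, array([0.646 , 0.1032, 0.2192]))]
dial_grip [(0.63, array([0.6466, 0.1016, 0.2176]))]
dial_pointer [(0.63, array([0.6433, 0.1004, 0.2195]))]
index [(0.93, array([0.6606, 0.1004, 0.2124]))]
index_mark []
base_cast [(0.6, array([ 0.5447, -0.2488,  0.0276]))]
jar [(0.61, array([ 0.4104, -0.2641,  0.0596]))]
bowl [(0.57, array([ 0.4737, -0.4901,  0.0319])), (0.2, array([0.6457, 0.1016, 0.222 ]))]
```

View pics/side0.png

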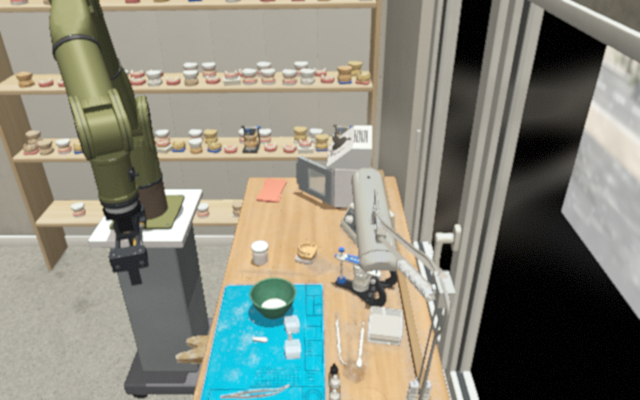

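View pics/top0.png

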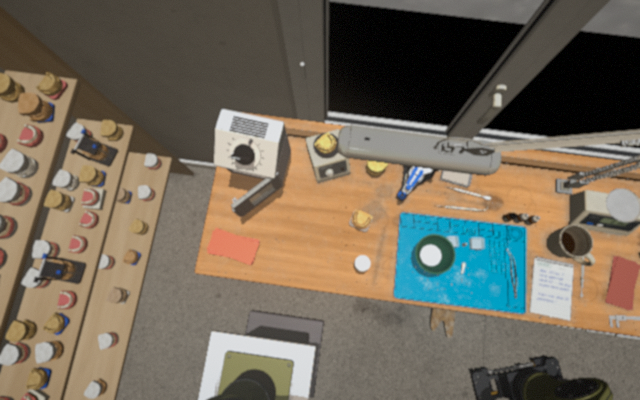

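The side view shows the unit at about (340,165) with its door open at (315,178). The top view shows the unit at (250,145), the dial at (243,154), and the door running from its hinge near (277,180) to its free edge near (236,212).

Run:
```python
from h import *
np.set_printoptions(precision=4,suppress=True)
S={c:dict(np.load(c+"0.npz")) for c in("side","top")}
def ransac(P,n=600,t=.004,filt=None):
    g=np.random.default_rng(0);b=None
    for _ in range(n):
        a=P[g.choice(len(P),3,False)];m=np.cross(a[1]-a[0],a[2]-a[0]);l=np.linalg.norm(m)
        if l<1e-7: continue
        m/=l
        if filt and not filt(m): continue
        k=abs((P-a[0])@m)<t
        if b is None or k.sum()>b.sum(): b=k
    Q=P[b];c=Q.mean(0);m=np.linalg.svd(Q-c)[2][2];return c,m*np.sign(m[2] if abs(m[2])>.3 else -m[0]),b
for c in S:
    s=S[c];X=cloud(s);ok=s["depth"]>0
    x,y,z=X[...,0],X[...,1],X[...,2]
    box=ok&(x>.45)&(x<.85)&(y>-.1)&(y<.25)&(z>.02)&(z<.3)
    P=X[box]; print(c,len(P),P.min(0),P.max(0))
    d=P[(P[:,2]<.145)&(P[:,2]>.025)]
    C,m,b=ransac(d,filt=lambda m:abs(m[2])<.2); print("door",C,m,b.sum()); Q=d[b]
    t=np.array([-m[1],m[0],0]);t/=np.linalg.norm(t);a=(Q-C)@t;print(" ends",C+t*np.percentile(a,1),C+t*np.percentile(a,99),"z",np.percentile(Q[:,2],[1,99]))
    d=P[P[:,2]>.15]; C,m,b=ransac(d,filt=lambda m:.6<m[2]<.9); print("panel",C,m,b.sum(),np.degrees(np.arccos(m[2])),"yaw",np.degrees(np.arctan2(m[1],m[0])))
    d=P[P[:,2]>.222]; C,m,b=ransac(d,filt=lambda m:m[2]>.95); print("top",C,m,b.sum()); Q=d[b][:,:2].astype(np.float32); print(cv2.minAreaRect(Q))
    u,v=(290,110) if c=="side" else (195,95)
    w_=100 if c=="side" else 130
    im=s["pixels"][v:v+w_,u:u+w_,::-1]; cv2.imwrite(f"pics/{c}c.png",cv2.resize(im,(580,580),interpolation=cv2.INTER_CUBIC))
a=cv2.imread("pics/sidec.png")[:, :400];b=cv2.imread("pics/topc.png")[:,:400]; cv2.imwrite("pics/crops.png",np.hstack([a,b]))
```

```text
side 3716 [ 0.4998 -0.0998  0.0201] [0.8212 0.2475 0.239 ]
door [0.5649 0.0699 0.0855] [-0.6673 -0.7447 -0.0103] 826
 ends [0.5016 0.1266 0.0855] [0.6292 0.0123 0.0855] z [0.0271 0.1436]
panel [0.6617 0.0759 0.2038] [-0.6397  0.0471  0.7672] 436 39.89586554093798 yaw 175.79145497570306
top [0.7181 0.0902 0.2324] [-0.0241 -0.0003  0.9997] 504
((0.6932282447814941, 0.09854333102703094), (0.18864591419696808, 0.13083216547966003), 83.8220443725586)
top 5820 [ 0.5004 -0.1     0.0201] [0.8218 0.1966 0.2401]
door [0.5749 0.0609 0.084 ] [-0.6682 -0.744   0.0015] 623
 ends [0.5023 0.1261 0.084 ] [ 0.7487 -0.0953  0.084 ] z [0.0259 0.1445]
panel [0.6613 0.1    0.2035] [-0.6406  0.0549  0.7659] 1776 40.00973590195573 yaw 175.10261755662253
top [0.718  0.0988 0.2336] [-0.0337  0.0055  0.9994] 1570
((0.6934579014778137, 0.10180066525936127), (0.18023747205734253, 0.13301755487918854), 85.03856658935547)
```

View pics/crops.png

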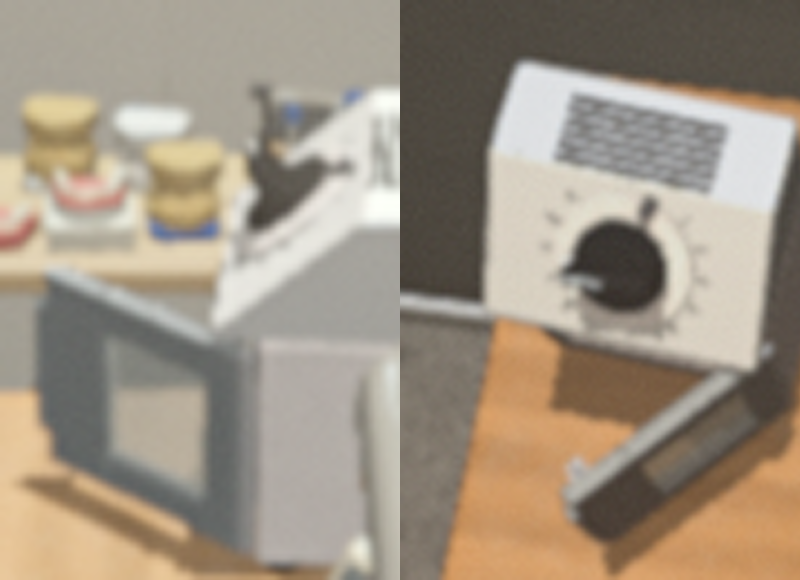

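The crops show the door open about 53 deg and hinged on the right. The pointer points left and slightly down, at (575,275), and the dark tab is up and slightly right, at (648,208). I'll rectify the panel and work out the first move.

```bash
cat >> h.py <<'E'
YAW=np.radians(-4.8)
U=R.from_euler("z",YAW).as_matrix()
sl=np.radians(40)
ax=U@np.array([-np.sin(sl),0,np.cos(sl)])   # panel normal
up=U@np.array([np.cos(sl),0,np.sin(sl)]); rt=U@np.array([0,-1.,0])
PC=np.array([.6613,.100,.2035])            # a point of the panel plane
def rect(s,h,o,half=.06,n=480):
    g=(np.arange(n)+.5)/n*2*half-half
    A,B=np.meshgrid(g,-g)
    P=o+h*ax+A[...,None]*rt+B[...,None]*up
    M=R.from_quat(s["orientation"]).as_matrix();Q=(P-s["xyz"])@M
    return cv2.remap(s["pixels"],(Q[...,0]/Q[...,2]*s["fx"]+s["cx"]).astype(np.float32),(Q[...,1]/Q[...,2]*s["fy"]+s["cy"]).astype(np.float32),cv2.INTER_CUBIC)
def rel(p,M):  # dp mm, twist from the present measured pose
    st=r.get_state();T=R.from_quat(st["eef_rot"])
    return np.round(T.inv().apply(np.asarray(p)-st["tool_pos"])*1e3,1),np.round((T.inv()*R.from_matrix(M)).as_rotvec(),3)
def tool(head,lean,roll=0): # z leaned from down toward heading; roll about tool z; at 0 roll tool y horizontal
    zz=np.array([np.sin(lean)*np.cos(head),np.sin(lean)*np.sin(head),-np.cos(lean)])
    y=np.array([np.sin(head),-np.cos(head),0]) ; x=np.cross(y,zz)
    return np.column_stack([x,y,zz])@R.from_euler("z",roll).as_matrix()
E
python3 - <<'E'
from h import *
np.set_printoptions(precision=4,suppress=True)
s=dict(np.load("top0.npz"));X=cloud(s)
box=(abs((X-PC)@rt)<.085)&(abs((X-PC)@up)<.075)
h=(X-PC)@ax; a=(X-PC)@rt; b=(X-PC)@up
print("h hist",np.histogram(h[box],bins=np.arange(-.02,.06,.005)))
for lo,hi in((.008,.02),(.02,.06)):
    k=box&(h>lo)&(h<hi);print(lo,k.sum(),"a",np.percentile(a[k],[2,50,98]),"b",np.percentile(b[k],[2,50,98]))
k=box&(h>.025)&(h<.07);Q=np.column_stack([a[k],b[k]]).astype(np.float32);print("bar",cv2.minAreaRect(Q),np.percentile(h[k],[50,90]))
o=PC+rt*0
cv2.imwrite("pics/rect.png",np.hstack([rect(s,.0,o,.075,400),rect(s,.011,o,.075,400)])[:,:,::-1])
st=r.get_state();print(st["q"])
for head in(20,):
    M=tool(np.radians(head),np.radians(40)); n=np.array([-.668,-.744,0])
    p=np.array([.5247,.1055,.083])+n*.06-M[:,2]*r.tip_reach
    for ro in (0,np.pi,np.pi/2,-np.pi/2): print(ro,p,rel(p,tool(np.radians(head),np.radians(40),ro)))
E
```

```text
h hist (array([ 157,  169,  204, 1095,  775,  102,  194,   33,   16,   18,   14,
         54,   36,    0,    0]), array([-0.02 , -0.015, -0.01 , -0.005,  0.   ,  0.005,  0.01 ,  0.015,
        0.02 ,  0.025,  0.03 ,  0.035,  0.04 ,  0.045,  0.05 ,  0.055]))
0.008 256 a [-0.0321 -0.0006  0.0241] b [-0.0343  0.0038  0.0358]
0.02 138 a [-0.0309 -0.0038  0.0227] b [-0.0122 -0.0028  0.0007]
bar ((-0.004684329032897949, -0.005992205813527107), (0.05508645623922348, 0.012684968300163746), 5.25093936920166) [0.0386 0.0415]
[ 1.2968  0.6891 -0.1946  1.5653  0.1573  0.9025 -0.2151]
0 [0.4713 0.056  0.0999] (array([ 466.2, -535.6,  130.9]), array([ 0.014,  0.698, -0.04 ]))
3.141592653589793 [0.4713 0.056  0.0999] (array([ 466.2, -535.6,  130.9]), array([ 1.061, -0.022,  2.916]))
1.5707963267948966 [0.4713 0.056  0.0999] (array([ 466.2, -535.6,  130.9]), array([0.555, 0.532, 1.462]))
-1.5707963267948966 [0.4713 0.056  0.0999] (array([ 466.2, -535.6,  130.9]), array([-0.538,  0.561, -1.54 ]))
```

View pics/rect.png

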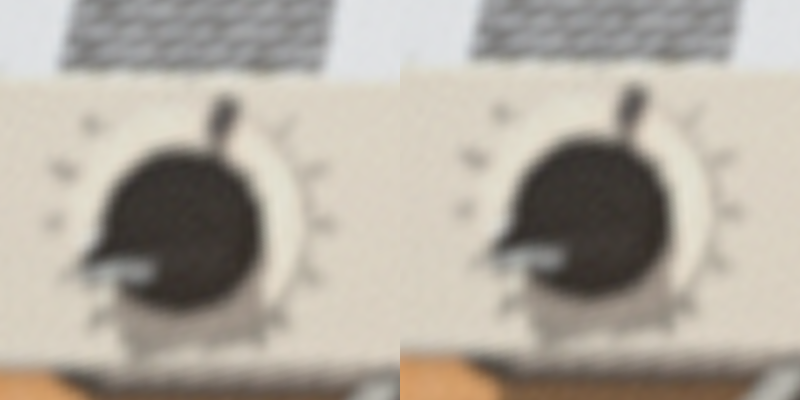

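In the rectified panel (right half, tab-top plane, 0.375 mm/px), the dial axis is near (587,213) and the pointer tip near (488,258), roughly -105±10 deg. The tab at (632,108) is about +23 deg. The ring spans 88 mm, which matches its given size. Next is the move towards the door with the fingers shut.

Request:
{"api": "step_arm", "payload": {
  "motion": [
    {"dp":[53,-32,-5],"twist":[0,0,0],"hand":-1},
    {"dp":[106,-65,-10],"twist":[0,0,0],"hand":-1},
    {"dp":[159,-97,-15],"twist":[0,0,0],"hand":-1},
    {"dp":[212,-129,-20],"twist":[0,0,0],"hand":-1},
    {"dp":[265,-162,-25],"twist":[0,0,0],"hand":-1}
  ],
  "force": 20
}}

```text
clock: 1.92
tool_pos: [0.3941, -0.3596, 0.2562]
eef_rot: [0.988, 0.153, 0.0, 0.0]
contact_force: [0.6, -0.2, 0.4]
opening: 0.456
finger_force: 0.0
```

```bash
cat >> h.py <<'E'
H=np.array([.636,.0245]); 
def press(th,rad=.130,off=0,z=.07):  # outer face point, off outward
    f=YAW-th  # door local frame yaw? angle grows: free edge swings to -x  => rotate +
    f=YAW+th
    t=np.array([-np.sin(f),np.cos(f)]);n=np.array([-np.cos(f),-np.sin(f)])
    return np.append(H+rad*t+(.014+off)*n,z)
def tcp(tip,M): return tip-M[:,2]*r.tip_reach
D=np.radians
E
python3 - <<'E'
from h import *
np.set_printoptions(precision=4,suppress=True)
st=r.get_state();print(st["tool_pos"],st["q"])
print(press(.92),press(0))
M=tool(D(20),D(45))
print(rel(tcp(press(.92,off=.05,z=.20),M),M))
E
```

```text
[ 0.3941 -0.3596  0.2562] [ 0.7667  0.5353 -0.18    1.8118  0.1272  0.8046 -0.74  ]
[0.5301 0.1012 0.07  ] [0.6329 0.1552 0.07  ]
(array([ 210.5, -372.2,   40.5]), array([ 0.017,  0.785, -0.039]))
```

Request:
{"api": "step_arm", "payload": {
  "motion": [
    {"dp":[26,-47,5],"twist":[0,0.14,0],"hand":-1},
    {"dp":[53,-93,10],"twist":[0,0.3,0],"hand":-1},
    {"dp":[79,-140,15],"twist":[0,0.45,0],"hand":-1},
    {"dp":[105,-186,20],"twist":[0,0.6,-0.02],"hand":-1},
    {"dp":[131,-233,25],"twist":[0.017,0.7,-0.039],"hand":-1}
  ]
}}

```text
clock: 2.55
tool_pos: [0.4436, -0.1635, 0.2618]
eef_rot: [0.941, 0.166, 0.286, -0.068]
contact_force: [0.8, -0.3, -0.0]
opening: 0.008
finger_force: 0.0
```

Run:
```python
from h import *
st=r.get_state();print(st["tool_pos"],st["q"])
M=tool(D(20),D(45))
print(rel(tcp(press(.92,off=.05,z=.15),M),M))
print(rel(tcp(press(.92,off=.05,z=.07),M),M))
```

```text
[ 0.44361375 -0.16345375  0.26184499] [ 1.16663826  0.52788118 -0.86295157  2.31757983 -0.78061198  0.07278701
  0.00621086]
(array([  36.6, -191.2,  149.1]), array([-0.032,  0.189, -0.014]))
(array([  -8.4, -188.5,  215.3]), array([-0.032,  0.189, -0.014]))
```

Run:
```python
from h import *
M=tool(D(15),D(25))
print(tcp(press(.92,off=.04,z=.07),M))
print(rel(tcp(press(.92,off=.05,z=.15),M),M))
print(rel(tcp(press(.92,off=.04,z=.07),M),M))
```

```text
[0.49434935 0.06915431 0.08993877]
(array([  44.2, -192.1,  149.1]), array([-0.077, -0.159,  0.068]))
(array([   6.6, -194. ,  220.3]), array([-0.077, -0.159,  0.068]))
```

Request:
{"api": "step_arm", "payload": {
  "motion": [
    {"dp":[10,-48,30],"twist":[-0.03,-0.08,0.03],"hand":-1},
    {"dp":[22,-96,65],"twist":[-0.077,-0.159,0.068],"hand":-1},
    {"dp":[33,-145,105],"twist":[-0.077,-0.159,0.068],"hand":-1},
    {"dp":[44,-192,149],"twist":[-0.077,-0.159,0.068],"hand":-1},
    {"dp":[25,-193,185],"twist":[-0.077,-0.159,0.068],"hand":-1}
  ]
}}

```text
clock: 3.18
tool_pos: [0.5011, 0.0017, 0.2245]
eef_rot: [0.973, 0.129, 0.19, -0.032]
contact_force: [-0.1, 0.3, 0.3]
opening: 0.008
finger_force: 0.0
```

Run:
```python
from h import *
np.set_printoptions(precision=3,suppress=True)
st=r.get_state();print(st["tool_pos"],st["q"],st["contact_force"])
M=tool(D(15),D(25))
print(rel(tcp(press(.92,off=.02,z=.07),M),M))
for th,le,hd in((.9,25,14),(.82,28,12),(.74,30,10),(.66,32,8)):
    M=tool(D(hd),D(le)); print(th,rel(tcp(press(th,z=.07),M),M))
```

```text
[0.501 0.002 0.224] [ 0.066  0.457 -0.136  2.29  -1.     0.043 -0.36 ] [-0.131  0.312  0.269]
(array([-25.2, -75.7, 136.2]), array([-0.015,  0.049, -0.002]))
0.9 (array([ -7.8, -88.3, 143.5]), array([-0.022,  0.049,  0.014]))
0.82 (array([ -1. , -94.7, 146.9]), array([-0.037,  0.102,  0.045]))
0.74 (array([   6.5, -100.5,  150.5]), array([-0.053,  0.137,  0.076]))
0.66 (array([  14.5, -105.5,  154.2]), array([-0.07 ,  0.172,  0.106]))
```

The wrist is near its q6 limit and singularity. I'll fit the arm's kinematics from the logged states so I can choose a wrist branch that allows the lean.

```bash
cat > kin.py <<'E'
import numpy as np, itertools
from scipy.spatial.transform import Rotation as R
from scipy.optimize import least_squares
LO=np.array([-3.01,-.46,-1.47,.13,-1,.04,-2.66]);HI=np.array([3.01,2.08,1.51,2.56,4.14,2.09,2.66])
def fk(q,p,sg):
    hs,L1,L2,d,e1,y0,y7=p
    A=R.from_euler("z",sg[0]*q[0]+y0)*R.from_euler("y",q[1])*R.from_euler("z",sg[1]*q[2])
    pos=np.array([0,0,hs])+A.apply([e1,0,L1])
    B=A*R.from_euler("y",q[3])*R.from_euler("z",sg[2]*q[4])
    pos=pos+B.apply([-e1*0,0,L2])
    C=B*R.from_euler("y",q[5])*R.from_euler("z",sg[3]*q[6]+y7)
    return pos+C.apply([0,0,d]),C,B.apply([0,0,1])
E
python3 - <<'E'
from kin import *; import json
from plant import r
np.set_printoptions(precision=4,suppress=True)
st=r.get_state()
D=[([1.2968,.6891,-.1946,1.5653,.1573,.9025,-.2151],[.1891,-.595,.23],[.9882,.1533,-.0002,-.0009]),
([.7667,.5353,-.18,1.8118,.1272,.8046,-.74],[.3941,-.3596,.2562],[.988,.153,0,0]),
([1.16663826,.52788118,-.86295157,2.31757983,-.78061198,.07278701,.00621086],[.4436,-.16345,.26184],[.941,.166,.286,-.068]),
(st["q"],st["tool_pos"],st["eef_rot"])]
best=None
for sg in itertools.product((1,-1),repeat=4):
  for y7 in (0,np.pi/2,np.pi,-np.pi/2):
    def f(p):
        o=[]
        for q,x,e in D:
            a,C,_=fk(q,p,sg); o+=list((a-x)*3)+list((R.from_quat(e).inv()*C).as_rotvec()*.5)
        return o
    s=least_squares(f,[.3,.4,.4,.2,0,0,y7])
    if best is None or s.cost<best[0]: best=(s.cost,sg,s.x,s.fun)
print(best)
json.dump([list(best[1]),list(best[2])],open("kin.json","w"))
E
```

```text
(np.float64(0.0012262958764150702), (-1, -1, -1, -1), array([ 0.3293,  0.5651,  0.351 ,  0.3201, -0.0069, -0.078 ,  1.4976]), array([-0.0086, -0.004 ,  0.0063, -0.001 ,  0.0001,  0.0024,  0.0046,
        0.0123, -0.002 , -0.0005,  0.0003,  0.0022,  0.0152, -0.019 ,
        0.0086, -0.0217,  0.0009, -0.0041, -0.0178,  0.0166, -0.0129,
       -0.0147,  0.    , -0.0005]))
```

```bash
cat >> kin.py <<'E'
import json
try: SG,PP=json.load(open("kin.json"))
except Exception: pass
W=np.array([.1,.1,.1,.1,.1,.1,.1])
def ik(x,M,q0,wr=0):
    m=.06
    f=lambda q:np.r_[(fk(q,PP,SG)[0]-x)*10,(R.from_matrix(M).inv()*fk(q,PP,SG)[1]).as_rotvec()*3,wr*(q-q0)]
    s=least_squares(f,np.clip(q0,LO+m+.01,HI-m-.01),bounds=(LO+m,HI-m));return s.x,np.linalg.norm(s.fun[:6])
def sols(x,M,n=40,seed=0):
    g=np.random.default_rng(seed);o=[]
    for _ in range(n):
        q,e=ik(x,M,g.uniform(LO,HI),.01)
        if e<.05: o.append((min(np.minimum(q-LO,HI-q)[[1,3,4,5,6]]),q))
    o.sort(key=lambda t:-t[0]);return o
E
python3 - <<'E'
from kin import *; from h import *
np.set_printoptions(precision=2,suppress=True)
def show(n,x,M):
    o=sols(x,M); print(n,len(o)); 
    for m,q in o[:2]: print("   ",round(m,2),q)
for ro in(0,np.pi):
    for th,le,hd in((.92,15,15),(.92,30,15),(0,30,-5),(0,40,-5)):
        M=tool(D(hd),D(le),ro); show(("door",ro,th,le),tcp(press(th,z=.07),M),M)
o=PC-.005*rt-.005*up+ax*.0345
for ang in(-100,-40,23):
    for k in(0,180):
        a=np.radians(ang+k); y=None
        M=tool(YAW,D(40),a+np.pi*0); show(("dial",ang,k),o,M)
E
```

```text
('door', 0, 0.92, 15) 13
    0.06 [-0.14  0.76 -0.18  2.19  2.13  0.12  2.6 ]
    0.06 [-0.14  0.76 -0.18  2.19  2.13  0.12  2.6 ]
('door', 0, 0.92, 30) 18
    0.13 [-0.66  0.97  0.77  2.43  3.94  0.92  0.75]
    0.13 [-0.14  0.84 -0.16  2.43  3.05  0.65  1.71]
('door', 0, 0, 30) 18
    0.48 [-0.22  0.87 -0.36  2.08  2.12  0.55  2.18]
    0.46 [-0.26  0.86 -0.28  2.08  2.16  0.5   2.12]
('door', 0, 0, 40) 21
    0.35 [-0.06  1.04 -0.72  2.21  2.25  1.08  2.12]
    0.35 [-0.34  0.92 -0.22  2.21  2.48  0.78  1.74]
('door', 3.141592653589793, 0.92, 15) 22
    0.37 [ 0.25  0.94 -0.89  2.19  1.69  0.67 -0.05]
    0.37 [ 0.29  0.99 -0.99  2.19  1.68  0.76 -0.04]
('door', 3.141592653589793, 0.92, 30) 19
    0.13 [ 0.23  1.   -0.85  2.43  2.38  0.89 -0.7 ]
    0.13 [ 0.12  0.92 -0.61  2.43  2.58  0.76 -0.92]
('door', 3.141592653589793, 0, 30) 25
    0.48 [-0.12  0.91 -0.52  2.08  2.04  0.66 -0.85]
    0.48 [-0.04  0.95 -0.68  2.08  2.    0.78 -0.76]
('door', 3.141592653589793, 0, 40) 23
    0.35 [-0.35  0.92 -0.2   2.21  2.49  0.77 -1.42]
    0.35 [-0.1   1.01 -0.65  2.21  2.27  1.03 -1.07]
('dial', -100, 0) 24
    0.41 [ 0.14  0.75 -0.84  2.15  1.97  0.83 -2.06]
    0.41 [ 0.02  0.68 -0.63  2.15  2.03  0.68 -2.16]
('dial', -100, 180) 26
    0.41 [-0.17  0.62 -0.3   2.15  2.18  0.5   0.78]
    0.41 [-0.08  0.65 -0.45  2.15  2.1   0.58  0.89]
('dial', -40, 0) 12
    0.25 [-0.51  0.62  0.24  2.15  2.8   0.29  2.19]
    0.24 [-0.52  0.62  0.26  2.15  2.84  0.28  2.15]
('dial', -40, 180) 25
    0.41 [ 0.01  0.68 -0.6   2.15  2.04  0.67 -0.08]
    0.41 [-0.13  0.63 -0.37  2.15  2.14  0.53 -0.21]
('dial', 23, 0) 21
    0.41 [-0.17  0.62 -0.3   2.15  2.18  0.5   1.78]
    0.41 [ 0.12  0.73 -0.8   2.15  1.98  0.8   2.06]
('dial', 23, 180) 22
    0.41 [-0.01  0.67 -0.56  2.15  2.06  0.64 -1.2 ]
    0.41 [ 0.1   0.72 -0.76  2.15  1.99  0.77 -1.1 ]
```

```bash
cat > plan.py <<'E'
from kin import *; from h import *
np.set_printoptions(precision=3,suppress=True)
def fit_bias(q):
    st=r.get_state();a,C,B=fk(q,PP,SG);print("bias",(a-st["tool_pos"])*1e3,(R.from_quat(st["eef_rot"]).inv()*C).as_rotvec())
def rows(path,n=5):
    "rows from joint path, <=9deg, 45mm and ~0.25 rad per row; relative to first"
    q0=path[0];a0,C0,_=fk(q0,PP,SG);out=[];last=(a0,C0,q0)
    for A,B in zip(path[:-1],path[1:]):
        for s in np.linspace(0,1,200)[1:]:
            q=A+(B-A)*s;a,C,_=fk(q,PP,SG)
            if np.linalg.norm(a-last[0])>.045 or (last[1].inv()*C).magnitude()>D(9.5) or abs(q-last[2]).max()>.24 or s==1:
                out.append((np.round(C0.inv().apply(a-a0)*1e3,0),np.round((C0.inv()*C).as_rotvec(),3),a,q));last=(a,C,q)
    return out
E
python3 - <<'E'
from plan import *
q=np.array(r.get_state()["q"]);fit_bias(q)
J1=np.array([.3,.45,-.3,2.1,0,.5,-.4]);J2=np.array([.3,.5,-.4,2.1,1.9,.6,-.3])
for i,(d,t,a,qq) in enumerate(rows([q,J1,J2])): print(i,d,t,"pos",a,qq[4:])
E
```

```text
bias [-5.942  5.547 -4.29 ] [-0.029  0.    -0.001]
0 [  8. -10.  -3.] [ 0.066  0.001 -0.157] pos [0.498 0.018 0.226] [-0.819  0.126 -0.367]
1 [  8. -14.  -8.] [ 0.12  -0.013 -0.314] pos [0.496 0.022 0.23 ] [-0.638  0.208 -0.374]
2 [  1. -11. -14.] [ 0.16  -0.042 -0.475] pos [0.488 0.017 0.233] [-0.452  0.293 -0.382]
3 [-10.   2. -21.] [ 0.185 -0.088 -0.633] pos [0.479 0.001 0.236] [-0.266  0.378 -0.389]
4 [-24.  25. -29.] [ 0.193 -0.153 -0.79 ] pos [ 0.469 -0.025  0.238] [-0.075  0.466 -0.397]
5 [-30.  36. -33.] [ 0.191 -0.183 -0.85 ] pos [ 0.465 -0.038  0.24 ] [ 0.   0.5 -0.4]
6 [-40.  56. -33.] [ 0.165 -0.233 -1.016] pos [ 0.461 -0.059  0.236] [ 0.162  0.509 -0.391]
7 [-46.  77. -33.] [ 0.136 -0.283 -1.18 ] pos [ 0.462 -0.08   0.234] [ 0.325  0.517 -0.383]
8 [-47.  98. -33.] [ 0.104 -0.334 -1.344] pos [ 0.466 -0.102  0.235] [ 0.487  0.526 -0.374]
9 [-44. 121. -35.] [ 0.069 -0.385 -1.507] pos [ 0.474 -0.123  0.238] [ 0.649  0.534 -0.366]
10 [-36. 142. -37.] [ 0.029 -0.436 -1.669] pos [ 0.485 -0.142  0.242] [ 0.812  0.543 -0.357]
11 [-24. 163. -39.] [-0.015 -0.488 -1.83 ] pos [ 0.5   -0.16   0.249] [ 0.974  0.551 -0.349]
12 [ -8. 182. -42.] [-0.064 -0.54  -1.99 ] pos [ 0.518 -0.174  0.258] [ 1.136  0.56  -0.34 ]
13 [ 12. 197. -45.] [-0.118 -0.592 -2.148] pos [ 0.539 -0.185  0.269] [ 1.298  0.568 -0.332]
14 [ 35. 210. -49.] [-0.179 -0.645 -2.304] pos [ 0.561 -0.191  0.282] [ 1.461  0.577 -0.323]
15 [ 61. 218. -53.] [-0.247 -0.698 -2.457] pos [ 0.585 -0.194  0.295] [ 1.623  0.585 -0.315]
16 [ 89. 222. -57.] [-0.323 -0.752 -2.608] pos [ 0.61  -0.191  0.31 ] [ 1.785  0.594 -0.306]
17 [110. 223. -60.] [-0.382 -0.79  -2.713] pos [ 0.628 -0.187  0.32 ] [ 1.9  0.6 -0.3]
```

Run:
```python
from plan import *
q=np.array(r.get_state()["q"])
M=tool(D(15),D(20),np.pi); x=tcp(press(.92,off=.05,z=.19),M)
J1=np.array([.2,.4,-.2,2.1,0.1,.5,-.4])
J2=[t for t in sols(x,M,30)]
J2=min(J2,key=lambda t:np.linalg.norm(t[1]-np.array([.1,.7,-.5,2.2,1.9,.5,-.3])))[1];print("J2",J2,x)
for i,(d,t,a,qq) in enumerate(rows([q,J1,J2])): print(i,d,t,"pos",a,qq)
```

```text
J2 [ 0.46   0.675 -1.049  2.277  1.468  0.584  0.143] [0.489 0.062 0.211]
0 [ 8. -8. -5.] [ 0.05   0.004 -0.16 ] pos [0.498 0.017 0.228] [ 0.087  0.448 -0.146  2.259 -0.823  0.117 -0.366]
1 [ 10. -12. -12.] [ 0.089 -0.008 -0.326] pos [0.496 0.02  0.235] [ 0.11   0.438 -0.157  2.228 -0.641  0.192 -0.373]
2 [  6.  -9. -20.] [ 0.115 -0.036 -0.491] pos [0.491 0.016 0.24 ] [ 0.132  0.429 -0.167  2.196 -0.458  0.268 -0.379]
3 [ -3.   2. -28.] [ 0.127 -0.08  -0.653] pos [0.483 0.002 0.245] [ 0.154  0.419 -0.178  2.165 -0.276  0.344 -0.386]
4 [-14.  22. -37.] [ 0.124 -0.14  -0.81 ] pos [ 0.474 -0.02   0.25 ] [ 0.176  0.41  -0.189  2.133 -0.093  0.42  -0.393]
5 [-25.  50. -49.] [ 0.106 -0.217 -0.961] pos [ 0.468 -0.051  0.257] [ 0.199  0.401 -0.199  2.102  0.089  0.495 -0.4  ]
6 [-26.  52. -50.] [ 0.104 -0.222 -0.969] pos [ 0.467 -0.054  0.257] [ 0.2  0.4 -0.2  2.1  0.1  0.5 -0.4]
7 [-36.  45. -42.] [ 0.138 -0.248 -1.134] pos [ 0.459 -0.048  0.246] [ 0.22   0.421 -0.264  2.113  0.203  0.506 -0.359]
8 [-44.  38. -35.] [ 0.171 -0.266 -1.3  ] pos [ 0.452 -0.043  0.236] [ 0.239  0.442 -0.328  2.1
[... 639 characters left out ...]
 3.  -0.] [ 0.278 -0.219 -2.3  ] pos [ 0.451 -0.008  0.202] [ 0.357  0.566 -0.712  2.207  0.925  0.551 -0.072]
15 [-43.  -5.   5.] [ 0.267 -0.182 -2.477] pos [0.457 0.003 0.2  ] [ 0.378  0.588 -0.78   2.221  1.035  0.557 -0.029]
16 [-33. -15.   9.] [ 0.242 -0.139 -2.651] pos [0.465 0.015 0.199] [ 0.399  0.61  -0.849  2.235  1.145  0.564  0.015]
17 [-22. -27.  11.] [ 0.2   -0.089 -2.823] pos [0.473 0.029 0.201] [ 0.419  0.632 -0.917  2.249  1.255  0.571  0.059]
18 [ -9. -41.  12.] [ 0.138 -0.033 -2.99 ] pos [0.481 0.045 0.205] [ 0.44   0.655 -0.985  2.264  1.365  0.578  0.102]
19 [  4. -55.  11.] [-0.06  -0.023  3.14 ] pos [0.489 0.062 0.211] [ 0.46   0.675 -1.049  2.277  1.468  0.584  0.143]
```

Request:
{"api": "step_arm", "payload": {
  "motion": [
    {"dp":[8,-8,-5],"twist":[0.05,0.004,-0.16],"hand":-1},
    {"dp":[10,-12,-12],"twist":[0.089,-0.008,-0.326],"hand":-1},
    {"dp":[6,-9,-20],"twist":[0.115,-0.036,-0.491],"hand":-1},
    {"dp":[-3,2,-28],"twist":[0.127,-0.08,-0.653],"hand":-1},
    {"dp":[-14,22,-37],"twist":[0.124,-0.14,-0.81],"hand":-1}
  ]
}}

```text
clock: 3.8
tool_pos: [0.4799, -0.0286, 0.2529]
eef_rot: [0.849, 0.517, 0.111, -0.005]
contact_force: [-0.6, -0.3, -0.4]
opening: 0.005
finger_force: 0.0
```

```bash
cat > go.py <<'E'
from plan import *
import sys
J2=np.array([ 0.46 ,0.675,-1.049,2.277,1.468,0.584,0.143]);J1=np.array([.2,.4,-.2,2.1,0.1,.5,-.4])
q=np.array(r.get_state()["q"]);fit_bias(q);print(q)
P=[q,J1,J2] if len(sys.argv)>1 else [q,J2]
for i,(d,t,a,qq) in enumerate(rows(P)[:6]): print(i,d,t,"pos",a,qq)
E
python3 go.py
```

```text
bias [-2.824  7.067 -5.981] [-0.015 -0.009  0.003]
[-0.013  0.417  0.101  2.128 -0.414  0.456 -0.041]
0 [ -4. -20.  11.] [ 0.055 -0.031 -0.162] pos [ 0.46  -0.014  0.233] [ 0.02   0.435  0.02   2.139 -0.282  0.465 -0.028]
1 [ -9. -37.  20.] [ 0.104 -0.056 -0.327] pos [ 0.444 -0.009  0.222] [ 0.053  0.453 -0.061  2.149 -0.15   0.474 -0.015]
2 [-14. -51.  27.] [ 0.147 -0.076 -0.492] pos [ 0.431 -0.006  0.212] [ 0.087  0.471 -0.142  2.16  -0.017  0.483 -0.002]
3 [-18. -62.  33.] [ 0.183 -0.09  -0.66 ] pos [ 0.421 -0.005  0.204] [ 0.12   0.489 -0.223  2.17   0.115  0.492  0.011]
4 [-22. -69.  38.] [ 0.21  -0.099 -0.828] pos [ 0.414 -0.004  0.197] [ 0.153  0.507 -0.304  2.181  0.248  0.501  0.024]
5 [-24. -73.  43.] [ 0.227 -0.104 -0.997] pos [ 0.411 -0.003  0.192] [ 0.187  0.526 -0.384  2.191  0.38   0.51   0.037]
```

Request:
{"api": "step_arm", "payload": {
  "motion": [
    {"dp":[-4,-20,8],"twist":[0.055,-0.031,-0.162],"hand":-1},
    {"dp":[-9,-37,15],"twist":[0.104,-0.056,-0.327],"hand":-1},
    {"dp":[-14,-51,20],"twist":[0.147,-0.076,-0.492],"hand":-1},
    {"dp":[-18,-62,25],"twist":[0.183,-0.09,-0.66],"hand":-1},
    {"dp":[-22,-69,30],"twist":[0.21,-0.099,-0.828],"hand":-1}
  ]
}}

```text
clock: 4.42
tool_pos: [0.4154, -0.0108, 0.2116]
eef_rot: [0.569, 0.822, 0.011, -0.022]
contact_force: [0.4, -0.1, -0.4]
opening: 0.009
finger_force: 0.0
```

```bash
python3 go.py
```

```text
bias [-2.712 13.126 -4.376] [-0.004  0.     0.005]
[-0.037  0.474 -0.019  2.17  -0.07   0.521  0.368]
0 [  2. -11.  10.] [ 0.046 -0.013 -0.162] pos [0.401 0.001 0.198] [ 0.016  0.495 -0.128  2.181  0.092  0.528  0.344]
1 [  2. -18.  17.] [ 0.077 -0.027 -0.326] pos [ 0.395 -0.001  0.19 ] [ 0.068  0.516 -0.237  2.192  0.254  0.534  0.321]
2 [  1. -19.  23.] [ 0.092 -0.046 -0.498] pos [ 0.395 -0.002  0.184] [ 0.123  0.538 -0.351  2.204  0.424  0.541  0.296]
3 [ -1. -13.  27.] [ 0.088 -0.069 -0.669] pos [ 0.4   -0.002  0.18 ] [ 0.178  0.561 -0.464  2.216  0.594  0.548  0.271]
4 [-1. -2. 30.] [ 0.065 -0.099 -0.837] pos [0.41  0.002 0.178] [ 0.233  0.583 -0.578  2.228  0.765  0.555  0.246]
5 [ 1. 14. 29.] [ 0.023 -0.137 -1.002] pos [0.425 0.01  0.178] [ 0.288  0.605 -0.692  2.24   0.935  0.562  0.221]
```

Request:
{"api": "step_arm", "payload": {
  "motion": [
    {"dp":[2,-11,5],"twist":[0.046,-0.013,-0.162],"hand":-1},
    {"dp":[2,-18,10],"twist":[0.077,-0.027,-0.326],"hand":-1},
    {"dp":[1,-19,13],"twist":[0.092,-0.046,-0.498],"hand":-1},
    {"dp":[-1,-13,17],"twist":[0.088,-0.069,-0.669],"hand":-1},
    {"dp":[-1,-2,20],"twist":[0.065,-0.099,-0.837],"hand":-1}
  ]
}}

```text
clock: 5.05
tool_pos: [0.4141, -0.0116, 0.1916]
eef_rot: [0.185, 0.982, -0.034, 0.007]
contact_force: [0.2, 0.2, -0.3]
opening: 0.004
finger_force: 0.0
```

```bash
python3 go.py
```

```text
bias [-6.798 14.421 -3.149] [0.002 0.005 0.005]
[-0.058  0.504 -0.122  2.217  0.296  0.452  0.766]
0 [ 4.  2. 10.] [ 0.014  0.004 -0.152] pos [0.404 0.006 0.178] [ 0.049  0.539 -0.313  2.23   0.537  0.479  0.637]
1 [-1. 11. 14.] [ 0.003 -0.03  -0.297] pos [0.413 0.012 0.174] [ 0.155  0.575 -0.504  2.242  0.779  0.506  0.509]
2 [-16.  29.  11.] [-0.037 -0.103 -0.428] pos [0.432 0.023 0.176] [ 0.262  0.61  -0.695  2.254  1.02   0.533  0.381]
3 [-35.  54.  -3.] [-0.102 -0.212 -0.539] pos [0.46  0.041 0.188] [ 0.366  0.644 -0.881  2.266  1.256  0.56   0.256]
4 [-55.  84. -27.] [-0.181 -0.338 -0.619] pos [0.489 0.062 0.211] [ 0.46   0.675 -1.049  2.277  1.468  0.584  0.143]
```

Request:
{"api": "step_arm", "payload": {
  "motion": [
    {"dp":[4,2,3],"twist":[0.014,0.004,-0.152],"hand":-1},
    {"dp":[-1,11,3],"twist":[0.003,-0.03,-0.297],"hand":-1},
    {"dp":[-16,29,3],"twist":[-0.037,-0.103,-0.428],"hand":-1},
    {"dp":[-35,54,-5],"twist":[-0.102,-0.212,-0.539],"hand":-1},
    {"dp":[-55,84,-27],"twist":[-0.181,-0.338,-0.619],"hand":-1}
  ]
}}

```text
clock: 5.68
tool_pos: [0.496, 0.048, 0.2151]
eef_rot: [-0.13, 0.976, 0.022, 0.174]
contact_force: [18.6, 26.1, 5.3]
opening: 0.006
finger_force: 0.0
```

```bash
cat > go2.py <<'E'
from plan import *
import sys
st=r.get_state();print(st["tool_pos"],st["q"],st["contact_force"])
for a in sys.argv[1:]:
    th,off,z,le,hd=map(float,a.split(","))
    M=tool(D(hd),D(le),np.pi);x=tcp(press(th,off=off,z=z),M);q,e=ik(x,M,np.array(st["q"]),.02)
    print(a,*rel(x,M),q,round(e,3))
E
python3 go2.py .92,.05,.19,20,15 .92,.04,.12,25,15 .92,.03,.07,25,15
```

```text
[0.496 0.048 0.215] [-0.088  0.47  -0.118  2.291  0.707  0.042  0.95 ] [18.601 26.134  5.331]
.92,.05,.19,20,15 [ 4.1 15.5  3.2] [-0.001  0.003  0.003] [ 0.026  0.484 -0.287  2.276  1.042  0.1    0.607] 0.002
.92,.04,.12,25,15 [22.3 21.  71.8] [-0.001 -0.084  0.003] [ 0.368  0.86  -0.972  2.412  2.062  0.727 -0.413] 0.001
.92,.03,.07,25,15 [ 31.6  26.5 121.7] [-0.001 -0.084  0.003] [ 0.335  1.02  -0.98   2.42   2.167  0.879 -0.479] 0.001
```

Request:
{"api": "step_arm", "payload": {
  "motion": [
    {"dp":[0,0,0],"twist":[0,0,0],"hand":-1}
  ]
}}

```text
clock: 5.8
tool_pos: [0.496, 0.0476, 0.2156]
eef_rot: [-0.128, 0.976, 0.022, 0.174]
contact_force: [0.5, 0.3, -1.1]
opening: 0.009
finger_force: 0.0
```

```bash
python3 - <<'E'
from plan import *
st=r.get_state();print(st["contact_force"],st["moment"],st["q"],st["qd"])
s=r.snapshot("top");save(s,"t1");a=cv2.resize(s["pixels"][90:290,180:340,::-1],(480,600))
s=r.snapshot("side");b=cv2.resize(s["pixels"][80:280,240:340,::-1],(300,600));cv2.imwrite("pics/v1.png",np.hstack([a,b]))
E
python3 go2.py .92,.05,.19,20,15
```

```text
[ 0.469  0.255 -1.135] [-0.036  0.202 -0.044] [-0.088  0.469 -0.118  2.29   0.703  0.044  0.951] [ 0.003  0.018 -0.013 -0.004 -0.048 -0.03   0.013]
[0.496 0.048 0.215] [-0.087  0.47  -0.119  2.29   0.702  0.043  0.951] [-0.158 -0.023  0.438]
.92,.05,.19,20,15 [ 4.3 15.3  3.2] [-0.001  0.003 -0.002] [ 0.026  0.484 -0.287  2.276  1.042  0.1    0.607] 0.002
```

View pics/v1.png

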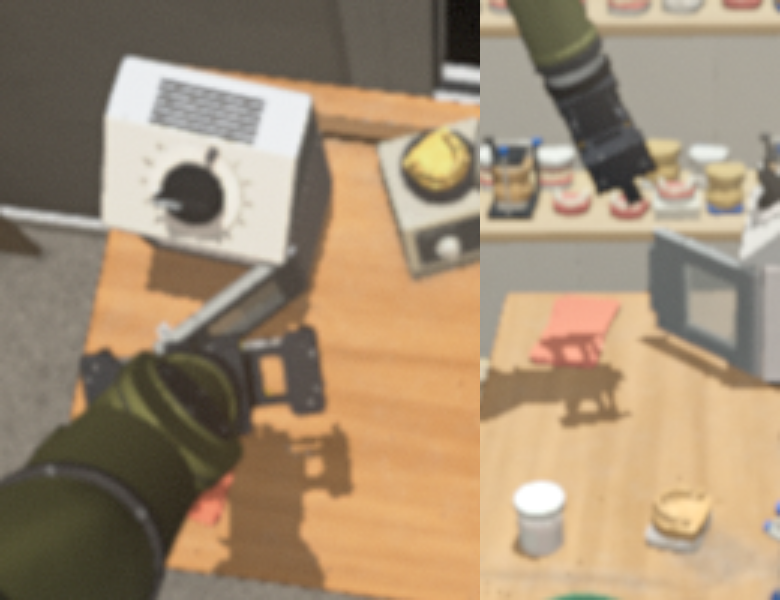

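The pictures show the gripper over the bench, the door untouched, and the body's wide side horizontal. The force spike was only a transient. Next I'll take the wrist onto the q5≈2 branch.

```bash
cat > go3.py <<'E'
from plan import *
import sys
st=r.get_state();q=np.array(st["q"]);fit_bias(q);print(q)
M=tool(D(15),D(25),np.pi);x=tcp(press(.92,off=.05,z=.16),M)
J3,e=ik(x,M,np.array([.1,.75,-.45,2.35,2.1,.55,-.4]),.05);print("J3",J3,e)
Jm=np.array([.05,.55,-.3,2.3,1.5,.4,.2])
P=[q,Jm,J3] if len(sys.argv)>1 else [q,J3]
for i,(d,t,a,qq) in enumerate(rows(P)): print(i,d,t,"pos",a,qq)
E
python3 go3.py 1
```

```text
bias [-8.972  5.762 -4.427] [0.027 0.001 0.   ]
[-0.087  0.47  -0.119  2.29   0.702  0.043  0.951]
J3 [ 0.262  0.633 -0.673  2.395  2.174  0.402 -0.523] 0.00076191058940168
0 [ 29. -19.   7.] [ 0.052  0.09  -0.012] pos [0.468 0.029 0.194] [-0.046  0.494 -0.173  2.293  0.942  0.15   0.724]
1 [ 45. -47.  12.] [ 0.131  0.137 -0.025] pos [ 0.462 -0.002  0.186] [-0.004  0.518 -0.228  2.296  1.183  0.258  0.498]
2 [ 43. -80.  14.] [ 0.224  0.132 -0.036] pos [ 0.472 -0.033  0.184] [ 0.037  0.542 -0.283  2.299  1.424  0.366  0.272]
3 [ 39. -90.  15.] [ 0.253  0.12  -0.039] pos [ 0.479 -0.042  0.185] [ 0.05  0.55 -0.3   2.3   1.5   0.4   0.2 ]
4 [ 30. -63.  26.] [ 0.182  0.054 -0.035] pos [ 0.484 -0.013  0.178] [ 0.121  0.578 -0.426  2.332  1.727  0.401 -0.043]
5 [ 19. -30.  31.] [ 0.086 -0.016 -0.021] pos [0.488 0.023 0.175] [ 0.193  0.606 -0.551  2.364  1.954  0.401 -0.287]
6 [ 8.  8. 30.] [-0.028 -0.085 -0.   ] pos [0.488 0.062 0.18 ] [ 0.262  0.633 -0.673  2.395  2.174  0.402 -0.523]
```

Request:
{"api": "step_arm", "payload": {
  "motion": [
    {"dp":[29,-19,0],"twist":[0.052,0.09,-0.012],"hand":-1},
    {"dp":[45,-47,3],"twist":[0.131,0.137,-0.025],"hand":-1},
    {"dp":[43,-80,5],"twist":[0.224,0.132,-0.036],"hand":-1},
    {"dp":[39,-90,7],"twist":[0.253,0.12,-0.039],"hand":-1},
    {"dp":[30,-63,18],"twist":[0.182,0.054,-0.035],"hand":-1}
  ]
}}

```text
clock: 6.52
tool_pos: [0.4804, -0.0414, 0.1878]
eef_rot: [-0.126, 0.979, -0.102, 0.125]
contact_force: [-0.3, -0.2, -1.2]
opening: 0.006
finger_force: 0.0
```

```bash
python3 go3.py
```

```text
bias [-16.672  10.32   -8.427] [0.016 0.019 0.001]
[-0.288  0.542  0.203  2.316  1.193  0.106  0.522]
J3 [ 0.262  0.633 -0.673  2.395  2.174  0.402 -0.523] 0.00076191058940168
0 [11. 19. 10.] [-0.043  0.022 -0.011] pos [ 0.452 -0.018  0.162] [-0.161  0.563  0.001  2.334  1.42   0.175  0.28 ]
1 [ 9. 37. 15.] [-0.088 -0.003 -0.013] pos [ 0.452 -0.002  0.155] [-0.034  0.584 -0.202  2.353  1.647  0.243  0.039]
2 [-8. 55. 11.] [-0.143 -0.074 -0.001] pos [0.462 0.021 0.157] [ 0.093  0.605 -0.404  2.371  1.873  0.311 -0.203]
3 [-36.  75.  -4.] [-0.219 -0.186  0.03 ] pos [0.481 0.05  0.172] [ 0.22   0.626 -0.607  2.389  2.1    0.38  -0.444]
4 [-48.  82. -12.] [-0.249 -0.23   0.045] pos [0.488 0.062 0.18 ] [ 0.262  0.633 -0.673  2.395  2.174  0.402 -0.523]
```

Request:
{"api": "step_arm", "payload": {
  "motion": [
    {"dp":[11,19,0],"twist":[-0.043,0.022,-0.011],"hand":-1},
    {"dp":[9,37,2],"twist":[-0.088,-0.003,-0.013],"hand":-1},
    {"dp":[-8,55,2],"twist":[-0.143,-0.074,0],"hand":-1},
    {"dp":[-36,75,-8],"twist":[-0.219,-0.186,0.03],"hand":-1},
    {"dp":[-48,75,-12],"twist":[-0.249,-0.23,0.045],"hand":-1}
  ]
}}

```text
clock: 7.15
tool_pos: [0.4986, 0.0408, 0.1866]
eef_rot: [-0.133, 0.969, 0.028, 0.207]
contact_force: [-0.5, -1.1, -1.8]
opening: 0.008
finger_force: 0.0
```

```bash
python3 go3.py; python3 go2.py .92,.05,.15,25,15 .92,.04,.07,28,15
```

```text
bias [-6.385  2.394  2.064] [ 0.032  0.001 -0.002]
[ 0.247  0.588 -0.592  2.367  2.101  0.329 -0.413]
J3 [ 0.262  0.633 -0.673  2.395  2.174  0.402 -0.523] 0.00076191058940168
0 [ 3. 19.  8.] [-0.027 -0.016  0.012] pos [0.488 0.062 0.18 ] [ 0.262  0.633 -0.673  2.395  2.174  0.402 -0.523]
[0.499 0.041 0.187] [ 0.247  0.588 -0.592  2.367  2.101  0.329 -0.413] [-0.539 -1.072 -1.83 ]
.92,.05,.15,25,15 [11.3 23.1 13.2] [ 0.005 -0.015  0.01 ] [ 0.273  0.669 -0.703  2.406  2.196  0.451 -0.543] 0.0
.92,.04,.07,28,15 [37.5 28.5 89.7] [ 0.005 -0.067  0.01 ] [ 0.261  0.962 -0.775  2.491  2.451  0.836 -0.749] 0.0
```

```bash
python3 go2.py .92,.05,.12,23,15 .92,.04,.07,23,15 .92,.02,.07,23,15
```

```text
[0.499 0.041 0.187] [ 0.247  0.588 -0.592  2.367  2.101  0.329 -0.413] [-0.539 -1.072 -1.83 ]
.92,.05,.12,23,15 [22.8 23.1 40.5] [0.004 0.02  0.01 ] [ 0.249  0.741 -0.687  2.399  2.21   0.491 -0.551] 0.0
.92,.04,.07,23,15 [35.5 28.5 89.6] [0.004 0.02  0.01 ] [ 0.23   0.895 -0.711  2.409  2.316  0.647 -0.638] 0.0
.92,.02,.07,23,15 [20.1 39.1 96.5] [0.004 0.02  0.01 ] [ 0.19   0.888 -0.692  2.366  2.278  0.617 -0.621] 0.0
```

Request:
{"api": "step_arm", "payload": {
  "motion": [
    {"dp":[11,10,18],"twist":[0,0.01,0.005],"hand":-1},
    {"dp":[23,20,41],"twist":[0.004,0.02,0.01],"hand":-1},
    {"dp":[30,25,67],"twist":[0.004,0.02,0.01],"hand":-1},
    {"dp":[35,28,90],"twist":[0.004,0.02,0.01],"hand":-1},
    {"dp":[35,28,90],"twist":[0.004,0.02,0.01],"hand":-1}
  ]
}}

```text
clock: 7.78
tool_pos: [0.4943, 0.0669, 0.0879]
eef_rot: [-0.127, 0.972, 0.025, 0.194]
contact_force: [-1.1, 0.4, 0.8]
opening: 0.006
finger_force: 0.0
```

```bash
python3 go2.py .92,.02,.07,23,15 .92,.005,.07,23,15 .89,0,.07,24,14 .86,0,.07,25,13 .82,0,.07,26,12 .77,0,.07,27,11 .72,0,.07,28,10
```

```text
[0.494 0.067 0.088] [ 0.215  0.88  -0.727  2.421  2.252  0.678 -0.615] [-1.082  0.383  0.826]
.92,.02,.07,23,15 [-17.7  13.1   4.8] [-0.002 -0.007 -0.001] [ 0.207  0.9   -0.726  2.366  2.249  0.639 -0.59 ] 0.0
.92,.005,.07,23,15 [-29.3  21.3   9.6] [-0.002 -0.007 -0.001] [ 0.179  0.896 -0.714  2.333  2.217  0.619 -0.572] 0.0
.89,0,.07,24,14 [-35.6  26.6  12.4] [ 0.005 -0.025  0.015] [ 0.166  0.908 -0.728  2.331  2.223  0.654 -0.605] 0.0
.86,0,.07,25,13 [-38.2  29.1  13.6] [ 0.012 -0.042  0.031] [ 0.161  0.92  -0.743  2.339  2.239  0.694 -0.644] 0.0
.82,0,.07,26,12 [-41.8  32.2  15.3] [ 0.019 -0.06   0.047] [ 0.152  0.931 -0.754  2.344  2.25   0.732 -0.679] 0.0
.77,0,.07,27,11 [-46.5  35.9  17.4] [ 0.027 -0.077  0.063] [ 0.14   0.941 -0.763  2.344  2.258  0.767 -0.712] 0.0
.72,0,.07,28,10 [-51.4  39.3  19.7] [ 0.035 -0.094  0.078] [ 0.127  0.951 -0.77   2.344  2.265  0.801 -0.743] 0.0
```

Request:
{"api": "step_arm", "payload": {
  "motion": [
    {"dp":[-18,13,5],"twist":[0,0,0],"hand":-1},
    {"dp":[-29,21,9.5],"twist":[0,-0.01,0],"hand":-1},
    {"dp":[-35.5,26.5,12.5],"twist":[0.005,-0.025,0.015],"hand":-1},
    {"dp":[-38,29,13.5],"twist":[0.012,-0.042,0.031],"hand":-1},
    {"dp":[-42,32,15.5],"twist":[0.019,-0.06,0.047],"hand":-1}
  ]
}}

```text
clock: 8.4
tool_pos: [0.5297, 0.1086, 0.0918]
eef_rot: [-0.102, 0.968, 0.023, 0.226]
contact_force: [-0.2, -0.6, 0.0]
opening: 0.005
finger_force: 0.2
```

```bash
python3 go2.py .77,0,.07,27,11 .71,0,.07,28,10 .65,0,.07,29,9 .59,0,.07,31,7 .53,0,.07,33,6
```

```text
[0.53  0.109 0.092] [ 0.126  0.899 -0.744  2.36   2.214  0.752 -0.684] [-0.228 -0.636  0.021]
.77,0,.07,27,11 [-3.   4.9  3.9] [ 0.006 -0.013  0.016] [ 0.14   0.942 -0.763  2.344  2.258  0.768 -0.712] 0.0
.71,0,.07,28,10 [-8.6  9.2  6.9] [ 0.014 -0.03   0.032] [ 0.125  0.951 -0.769  2.341  2.263  0.799 -0.741] 0.0
.65,0,.07,29,9 [-14.5  13.1   9.9] [ 0.022 -0.047  0.047] [ 0.11   0.961 -0.773  2.336  2.266  0.829 -0.768] 0.0
.59,0,.07,31,7 [-20.1  16.8  13.1] [ 0.04  -0.082  0.077] [ 0.088  0.981 -0.782  2.344  2.285  0.9   -0.832] 0.0
.53,0,.07,33,6 [-25.9  20.   16.5] [ 0.05  -0.117  0.092] [ 0.072  1.001 -0.788  2.351  2.311  0.961 -0.878] 0.0
```

Request:
{"api": "step_arm", "payload": {
  "motion": [
    {"dp":[-3,5,3],"twist":[0.006,-0.013,0.016],"hand":-1},
    {"dp":[-8.5,9,6],"twist":[0.014,-0.03,0.032],"hand":-1},
    {"dp":[-14.5,13,9],"twist":[0.022,-0.047,0.047],"hand":-1},
    {"dp":[-20,17,12],"twist":[0.04,-0.082,0.077],"hand":-1},
    {"dp":[-26,20,15],"twist":[0.05,-0.117,0.092],"hand":-1}
  ]
}}

```text
clock: 9.02
tool_pos: [0.5556, 0.1355, 0.0898]
eef_rot: [-0.05, 0.957, 0.015, 0.284]
contact_force: [-1.0, 0.2, -0.4]
opening: 0.01
finger_force: 0.3
```

```bash
python3 go2.py .47,0,.07,34,4 .41,0,.07,35,2 .35,0,.07,37,0 .29,0,.07,38,-2 .23,0,.07,40,-3
```

```text
[0.556 0.135 0.09 ] [ 0.047  0.972 -0.788  2.367  2.252  0.987 -0.872] [-0.952  0.15  -0.428]
.47,0,.07,34,4 [-4.6  2.6  4.9] [ 0.02  -0.016  0.029] [ 0.055  1.014 -0.798  2.339  2.292  1.003 -0.902] 0.0
.41,0,.07,35,2 [-10.4   5.8   8.9] [ 0.04  -0.033  0.058] [ 0.032  1.022 -0.796  2.326  2.278  1.034 -0.933] 0.0
.35,0,.07,37,0 [-15.9   8.7  13.1] [ 0.061 -0.068  0.085] [ 0.006  1.039 -0.793  2.324  2.285  1.096 -0.983] 0.0
.29,0,.07,38,-2 [-22.   11.   17.3] [ 0.082 -0.086  0.113] [-0.016  1.046 -0.788  2.306  2.268  1.122 -1.009] 0.0
.23,0,.07,40,-3 [-27.7  12.7  21.6] [ 0.094 -0.12   0.126] [-0.035  1.064 -0.782  2.304  2.286  1.173 -1.043] 0.0
```

Request:
{"api": "step_arm", "payload": {
  "motion": [
    {"dp":[-4.5,2.5,5],"twist":[0.02,-0.016,0.029],"hand":-1},
    {"dp":[-10.5,6,9],"twist":[0.04,-0.033,0.058],"hand":-1},
    {"dp":[-16,8.5,13],"twist":[0.061,-0.068,0.085],"hand":-1},
    {"dp":[-22,11,17],"twist":[0.082,-0.086,0.113],"hand":-1},
    {"dp":[-27.5,12.5,21.5],"twist":[0.094,-0.12,0.126],"hand":-1}
  ]
}}

```text
clock: 9.65
tool_pos: [0.5894, 0.1517, 0.0871]
eef_rot: [0.025, 0.939, -0.009, 0.342]
contact_force: [-0.7, 0.0, -0.1]
opening: 0.006
finger_force: 0.3
```

```bash
python3 go2.py .19,0,.07,41,-4 .15,0,.07,42,-5 .12,0,.07,42,-5 .1,0,.07,42,-5 .08,0,.07,42,-5;  python3 - <<'E'
from h import *
s=r.snapshot("top");a=cv2.resize(s["pixels"][90:290,180:340,::-1],(480,600))
s=r.snapshot("side");b=cv2.resize(s["pixels"][120:220,270:370,::-1],(300,600)[::1]);cv2.imwrite("pics/v2.png",np.hstack([a,b]))
E
```

```text
[0.589 0.152 0.087] [-0.061  1.038 -0.78   2.319  2.216  1.197 -1.035] [-0.689  0.019 -0.133]
.19,0,.07,41,-4 [-3.1  1.8  3.2] [ 0.011 -0.017  0.013] [-0.044  1.075 -0.786  2.296  2.282  1.203 -1.056] 0.0
.15,0,.07,42,-5 [-6.6  3.4  6.5] [ 0.023 -0.035  0.026] [-0.056  1.083 -0.781  2.287  2.281  1.227 -1.073] 0.0
.12,0,.07,42,-5 [-9.5  4.2  9. ] [ 0.023 -0.035  0.026] [-0.054  1.082 -0.78   2.276  2.28   1.217 -1.064] 0.0
.1,0,.07,42,-5 [-11.5   4.7  10.6] [ 0.023 -0.035  0.026] [-0.052  1.082 -0.779  2.269  2.279  1.211 -1.057] 0.0
.08,0,.07,42,-5 [-13.4   5.1  12.3] [ 0.023 -0.035  0.026] [-0.051  1.081 -0.779  2.262  2.278  1.205 -1.051] 0.0
```

View pics/v2.png

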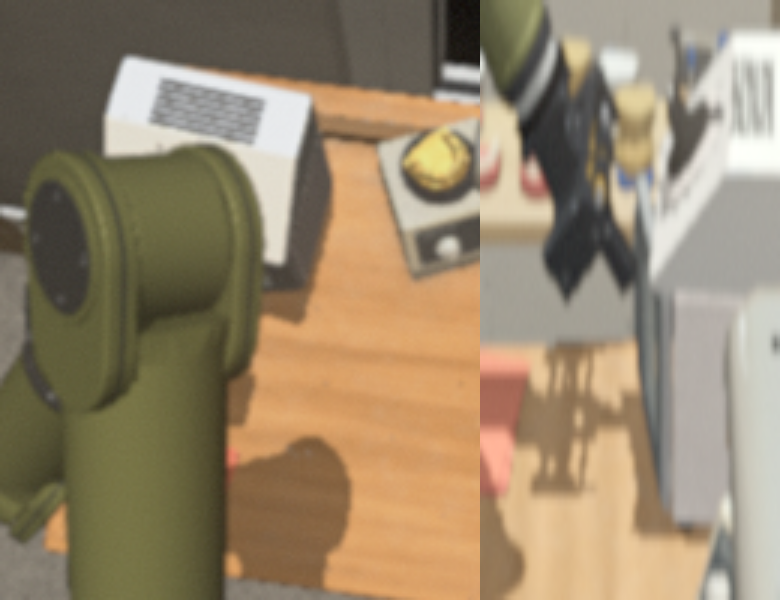

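The fingertip is on the door, at about (625,285) in the right crop, and the door is nearly shut. The rest of the push goes slowly.

Request:
{"api": "step_arm", "payload": {
  "motion": [
    {"dp":[-3,2,3],"twist":[0.011,-0.017,0.013],"hand":-1},
    {"dp":[-6.5,3.5,6.5],"twist":[0.023,-0.035,0.026],"hand":-1},
    {"dp":[-9,4,8.5],"twist":[0.023,-0.035,0.026],"hand":-1},
    {"dp":[-11,4.5,10],"twist":[0.023,-0.035,0.026],"hand":-1},
    {"dp":[-12.5,5,11.5],"twist":[0.023,-0.035,0.026],"hand":-1}
  ]
}}

```text
clock: 10.38
tool_pos: [0.6058, 0.155, 0.0859]
eef_rot: [0.04, 0.933, -0.016, 0.357]
contact_force: [-0.4, 0.2, -0.4]
opening: 0.002
finger_force: 0.2
```

```bash
python3 go2.py .07,0,.07,42,-5 .04,0,.07,42,-5 .02,0,.07,42,-5 0,0,.07,42,-5 0,-0.003,.07,42,-5
```

```text
[0.606 0.155 0.086] [-0.078  1.054 -0.769  2.282  2.21   1.226 -1.047] [-0.429  0.18  -0.401]
.07,0,.07,42,-5 [-2.7  1.2  1.8] [ 0.    -0.002  0.002] [-0.049  1.081 -0.78   2.258  2.277  1.203 -1.047] 0.0
.04,0,.07,42,-5 [-5.5  1.9  4.4] [ 0.    -0.002  0.002] [-0.047  1.081 -0.778  2.248  2.276  1.194 -1.037] 0.0
.02,0,.07,42,-5 [-7.5  2.3  6.2] [ 0.    -0.002  0.002] [-0.045  1.08  -0.778  2.241  2.276  1.188 -1.031] 0.0
0,0,.07,42,-5 [-9.4  2.6  7.9] [ 0.    -0.002  0.002] [-0.043  1.08  -0.777  2.234  2.275  1.182 -1.025] 0.0
0,-0.003,.07,42,-5 [-11.6   2.6   9.9] [ 0.    -0.002  0.002] [-0.041  1.079 -0.776  2.226  2.275  1.175 -1.018] 0.0
```

Request:
{"api": "step_arm", "payload": {
  "motion": [
    {"dp":[-1.5,0.5,1],"twist":[0,0,0],"hand":-1},
    {"dp":[-3,1,2.5],"twist":[0,0,0],"hand":-1},
    {"dp":[-4,1.4,3.5],"twist":[0,0,0],"hand":-1},
    {"dp":[-5,1.7,4.5],"twist":[0,0,0],"hand":-1},
    {"dp":[-6,2,5.5],"twist":[0,0,0],"hand":-1}
  ]
}}

```text
clock: 11.0
tool_pos: [0.614, 0.1563, 0.0857]
eef_rot: [0.04, 0.933, -0.016, 0.357]
contact_force: [0.0, 0.0, -0.2]
opening: 0.007
finger_force: 0.1
```

Request:
{"api": "step_arm", "payload": {
  "motion": [
    {"dp":[-1,0.2,1],"twist":[0,0,0],"hand":-1},
    {"dp":[-2,0.4,1.8],"twist":[0,0,0],"hand":-1},
    {"dp":[-3,0.6,2.7],"twist":[0,0,0],"hand":-1}
  ]
}}

```text
clock: 11.38
tool_pos: [0.617, 0.1566, 0.0854]
eef_rot: [0.039, 0.933, -0.016, 0.356]
contact_force: [-6.0, -0.6, 3.0]
opening: 0.006
finger_force: 3.1
```

Request:
{"api": "step_arm", "payload": {
  "motion": [
    {"dp":[-1,0,0.9],"twist":[0,0,0],"hand":-1},
    {"dp":[-1.5,0,1.4],"twist":[0,0,0],"hand":-1}
  ]
}}

```text
clock: 11.62
tool_pos: [0.6178, 0.1566, 0.0852]
eef_rot: [0.039, 0.934, -0.016, 0.355]
contact_force: [-11.1, -0.6, 7.0]
opening: 0.008
finger_force: 5.3
```

Request:
{"api": "step_arm", "payload": {
  "motion": [
    {"dp":[-1,0,0.9],"twist":[0,0,0],"hand":-1},
    {"dp":[-1.5,0,1.4],"twist":[0,0,0],"hand":-1}
  ]
}}

```text
clock: 11.88
tool_pos: [0.6186, 0.1567, 0.0851]
eef_rot: [0.038, 0.934, -0.015, 0.354]
contact_force: [-14.3, -1.5, 11.1]
opening: 0.007
finger_force: 7.8
```

Request:
{"api": "step_arm", "payload": {
  "motion": [
    {"dp":[-1.1,0,0.8],"twist":[0,0,0],"hand":-1},
    {"dp":[-1.7,0,1.2],"twist":[0,0,0],"hand":-1}
  ]
}}

```text
clock: 12.12
tool_pos: [0.6194, 0.1568, 0.085]
eef_rot: [0.037, 0.935, -0.015, 0.353]
contact_force: [-19.5, -1.7, 12.1]
opening: 0.004
finger_force: 9.6
```

Request:
{"api": "step_arm", "payload": {
  "motion": [
    {"dp":[-1.1,0,0.8],"twist":[0,0,0],"hand":-1},
    {"dp":[-1.7,0,1.2],"twist":[0,0,0],"hand":-1}
  ]
}}

```text
clock: 12.38
tool_pos: [0.621, 0.1569, 0.085]
eef_rot: [0.037, 0.935, -0.015, 0.353]
contact_force: [-19.8, -1.5, 11.3]
opening: 0.004
finger_force: 9.6
```

Request:
{"api": "step_arm", "payload": {
  "motion": [
    {"dp":[-1.1,0,0.9],"twist":[0,0,0],"hand":-1},
    {"dp":[-1.6,0,1.4],"twist":[0,0,0],"hand":-1}
  ]
}}

```text
clock: 12.62
tool_pos: [0.6241, 0.1571, 0.0852]
eef_rot: [0.037, 0.935, -0.015, 0.354]
contact_force: [-11.6, 0.9, 5.6]
opening: 0.004
finger_force: 6.0
```

Request:
{"api": "step_arm", "payload": {
  "motion": [
    {"dp":[-1.1,0,0.9],"twist":[0,0,0],"hand":-1},
    {"dp":[-1.6,0,1.4],"twist":[0,0,0],"hand":-1}
  ]
}}

```text
clock: 12.88
tool_pos: [0.6287, 0.1569, 0.0855]
eef_rot: [0.039, 0.934, -0.015, 0.355]
contact_force: [-7.6, 1.7, 2.5]
opening: 0.006
finger_force: 3.9
```

The force peaked near 20 N and then fell as the tip moved forward, so the catch has snapped over. I'll press lightly to see that the door is at its stop.

Request:
{"api": "step_arm", "payload": {
  "motion": [
    {"dp":[-0.8,0,0.7],"twist":[0,0,0],"hand":-1},
    {"dp":[-1,0,0.9],"twist":[0,0,0],"hand":-1}
  ]
}}

```text
clock: 13.12
tool_pos: [0.6289, 0.157, 0.0853]
eef_rot: [0.038, 0.934, -0.014, 0.355]
contact_force: [-11.6, 1.9, 5.3]
opening: 0.003
finger_force: 5.7
```

Request:
{"api": "step_arm", "payload": {
  "motion": [
    {"dp":[-1,0,0.9],"twist":[0,0,0],"hand":-1},
    {"dp":[-1,0,0.9],"twist":[0,0,0],"hand":-1}
  ]
}}

```text
clock: 13.38
tool_pos: [0.6291, 0.157, 0.0852]
eef_rot: [0.037, 0.935, -0.014, 0.354]
contact_force: [-15.6, 0.7, 7.2]
opening: 0.007
finger_force: 7.7
```

The stop is stiff at x≈0.629. I'll back straight off and measure the door.

Request:
{"api": "step_arm", "payload": {
  "motion": [
    {"dp":[6,0,-5.5],"twist":[0,0,0],"hand":-1},
    {"dp":[18,0,-16],"twist":[0,0,0],"hand":-1},
    {"dp":[40,0,-36],"twist":[0,0,0],"hand":-1},
    {"dp":[70,0,-63],"twist":[0,0,0],"hand":-1},
    {"dp":[70,0,-63],"twist":[0,0,0],"hand":-1}
  ]
}}

```text
clock: 14.0
tool_pos: [0.5379, 0.1646, 0.086]
eef_rot: [0.038, 0.933, -0.015, 0.356]
contact_force: [0.3, 0.3, -0.6]
opening: 0.002
finger_force: 0.0
```

Run:
```python
from h import *
np.set_printoptions(precision=4,suppress=True)
st=r.get_state();print(st["tool_pos"],st["q"],st["contact_force"])
a=[]
for c in("side","top"):
    s=r.snapshot(c);np.savez(c+"1.npz",**s);X=cloud(s)
    for t in("door","door_press"): print(c,t,[(round(d["score"],2),w(s,d["at"])) for d in r.search_frame(c,t)[:1]])
    P=X[s["depth"]>0]
    L=(P-np.array([.703,.104,0]))@U
    k=(L[:,2]>.03)&(L[:,2]<.145)&(abs(L[:,1])<.09)&(L[:,0]>-.13)&(L[:,0]<-.03);print(c,k.sum(),"front x local",np.percentile(L[k,0],[5,25,50,75,95]))
    if k.sum()>20: print(np.polyfit(L[k,1],L[k,0],1))
    a.append(s)
cv2.imwrite("pics/v3.png",np.hstack([cv2.resize(a[0]["pixels"][120:220,270:370,::-1],(400,500),interpolation=3),cv2.resize(a[1]["pixels"][90:215,190:290,::-1],(400,500),interpolation=3)]))
```

```text
[0.5379 0.1646 0.086 ] [-0.1828  1.0839 -0.8097  2.4477  2.1653  1.3964 -1.2351] [ 0.3355  0.3359 -0.6119]
side door [(0.42, array([0.6218, 0.0225, 0.0836]))]
side door_press []
side 188 front x local [-0.0767 -0.0726 -0.0627 -0.0463 -0.0332]
[-2.0946 -0.2399]
top door [(0.7, array([0.629 , 0.0841, 0.0574]))]
top door_press [(0.88, array([0.6321, 0.0886, 0.0542]))]
top 282 front x local [-0.0768 -0.076  -0.0736 -0.0713 -0.07  ]
[-0.0131 -0.0737]
```

View pics/v3.png

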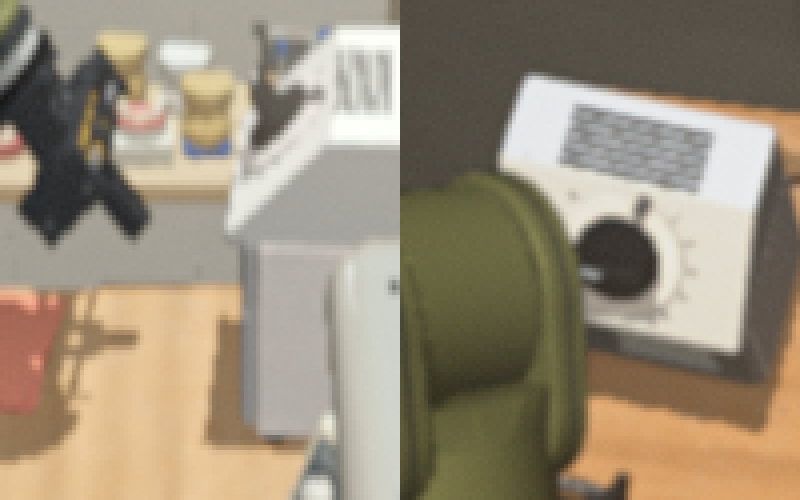

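The door reads flush: its face is 73.7 mm in front of the origin with a slope of 0.013 rad, and the side view shows it straight under the console. The contact x was about 10 mm further in than I modelled, so I'll check where the cameras see the fingertips.

Run:
```python
from h import *
np.set_printoptions(precision=1,suppress=True)
st=r.get_state();T=R.from_quat(st["eef_rot"])
for c in("side","top"):
    s=dict(np.load(c+"1.npz"));X=cloud(s);P=X[s["depth"]>0]
    L=T.inv().apply(P-st["tool_pos"])*1e3
    k=(abs(L[:,0])<30)&(abs(L[:,1])<60)&(L[:,2]>-60)&(L[:,2]<45)
    print(c,k.sum()); 
    Q=L[k]
    for lo in range(-60,45,10):
        m=(Q[:,2]>=lo)&(Q[:,2]<lo+10)
        if m.sum(): print(lo,m.sum(),"x",np.percentile(Q[m,0],[5,95]),"y",np.percentile(Q[m,1],[5,95]))
```

```text
side 119
-60 20 x [-8.3  0. ] y [-20.4  15.3]
-50 24 x [-8.3 11.5] y [-22.4  14.8]
-40 24 x [-7.4 10.9] y [-22.9  14.7]
-30 25 x [-8.5 12.7] y [-20.   14.7]
-20 19 x [-7.2 12.2] y [-17.5  12. ]
-10 7 x [-5.8 11.8] y [-9.9  3.6]
top 0
```

```bash
cat > dial.py <<'E'
from plan import *
import sys
O=PC-.005*rt-.005*up+ax*.0345      # dial_grip estimate
def show(items):
    st=r.get_state();print(st["tool_pos"],np.array(st["q"]),st["contact_force"],st["opening"])
    for a in items:
        h,roll=map(float,a.split(",")[:2]);M=tool(YAW,D(40),D(roll));x=O+h*ax/1e3
        q,e=ik(x,M,np.array(st["q"]),.02);print(a,*rel(x,M),x,q,round(e,3))
if __name__=="__main__": show(sys.argv[1:])
E
python3 dial.py 90,180 90,132 90,84; python3 -c "
from dial import *
print(O,U.T@(O-np.array([.703,.104,0])),rel([.52,.13,.30],tool(YAW,D(38),D(160))))"
```

```text
[0.54  0.163 0.087] [-0.179  1.083 -0.808  2.444  2.165  1.395 -1.234] [ 0.098 -0.214  1.116] 0.005102586669009489
90,180 [-171.1  -47.5 -127.3] [-0.003  0.034 -0.003] [0.578 0.112 0.296] [ 0.24   0.619 -1.064  2.215  1.762  0.887 -0.554] 0.001
90,132 [-171.1  -47.5 -127.3] [-0.018  0.031 -0.841] [0.578 0.112 0.296] [ 0.146  0.544 -0.867  2.215  1.789  0.741  0.242] 0.001
90,84 [-171.1  -47.5 -127.3] [-0.031  0.023 -1.678] [0.578 0.112 0.296] [-0.035  0.468 -0.559  2.215  1.848  0.558  1.003] 0.001
[0.636 0.107 0.227] [-0.067 -0.002  0.227] (array([-129.7,  -34.7, -170.3]), array([-0.015,  0.068, -0.352]))
```

Request:
{"api": "step_arm", "payload": {
  "motion": [
    {"dp":[-25,-7,-34],"twist":[0,0,-0.07],"hand":-1},
    {"dp":[-50,-14,-68],"twist":[0,0.02,-0.15],"hand":1},
    {"dp":[-76,-20,-102],"twist":[-0.01,0.03,-0.25],"hand":1},
    {"dp":[-102,-27,-136],"twist":[-0.015,0.05,-0.3],"hand":1},
    {"dp":[-130,-35,-165],"twist":[-0.015,0.06,-0.352],"hand":1}
  ]
}}

```text
clock: 14.92
tool_pos: [0.5232, 0.1292, 0.2982]
eef_rot: [-0.127, 0.936, -0.07, 0.322]
contact_force: [0.3, -0.6, -0.5]
opening: 0.433
finger_force: 0.0
```

```bash
python3 dial.py 90,150 90,140 90,130 90,120 90,110 90,84
```

```text
[0.523 0.129 0.298] [-0.011  0.442 -0.794  2.321  1.684  0.751 -0.32 ] [ 0.265 -0.554 -0.487] 0.4333600757942386
90,150 [-35.5 -26.5  36.9] [ 0.014 -0.024 -0.172] [0.578 0.112 0.296] [ 0.079  0.509 -0.747  2.214  1.808  0.664 -0.099] 0.0
90,140 [-35.5 -26.5  36.9] [ 0.016 -0.022 -0.346] [0.578 0.112 0.296] [ 0.066  0.503 -0.723  2.214  1.812  0.65   0.07 ] 0.0
90,130 [-35.5 -26.5  36.9] [ 0.018 -0.021 -0.521] [0.578 0.112 0.296] [ 0.051  0.497 -0.699  2.214  1.817  0.636  0.238] 0.0
90,120 [-35.5 -26.5  36.9] [ 0.02  -0.02  -0.695] [0.578 0.112 0.296] [ 0.036  0.491 -0.673  2.214  1.822  0.621  0.406] 0.0
90,110 [-35.5 -26.5  36.9] [ 0.022 -0.018 -0.87 ] [0.578 0.112 0.296] [ 0.019  0.485 -0.646  2.215  1.828  0.605  0.574] 0.0
90,84 [-35.5 -26.5  36.9] [ 0.026 -0.013 -1.323] [0.578 0.112 0.296] [-0.03   0.469 -0.566  2.215  1.845  0.562  1.006] 0.001
```

Request:
{"api": "step_arm", "payload": {
  "motion": [
    {"dp":[-9,-7,9],"twist":[0.014,-0.024,-0.172],"hand":1},
    {"dp":[-18,-14,18],"twist":[0.016,-0.022,-0.346],"hand":1},
    {"dp":[-27,-20,28],"twist":[0.018,-0.021,-0.521],"hand":1},
    {"dp":[-35.5,-26.5,37],"twist":[0.02,-0.02,-0.695],"hand":1},
    {"dp":[-35.5,-26.5,37],"twist":[0.022,-0.018,-0.87],"hand":1}
  ]
}}

```text
clock: 15.55
tool_pos: [0.5793, 0.1111, 0.2937]
eef_rot: [-0.507, 0.791, -0.209, 0.271]
contact_force: [-1.1, -0.5, 0.0]
opening: 0.992
finger_force: 0.0
```

```bash
python3 dial.py 90,100 90,92 90,84
```

```text
[0.579 0.111 0.294] [-0.024  0.48  -0.64   2.24   1.782  0.669  0.582] [-1.137 -0.525  0.026] 0.9922813585235197
90,100 [-0.8 -0.1 -2.2] [-0.001 -0.002 -0.172] [0.578 0.112 0.296] [ 0.009  0.481 -0.628  2.214  1.831  0.595  0.744] 0.0
90,92 [-0.8 -0.1 -2.2] [-0.    -0.002 -0.311] [0.578 0.112 0.296] [-0.004  0.477 -0.607  2.214  1.836  0.584  0.878] 0.0
90,84 [-0.8 -0.1 -2.2] [-0.    -0.002 -0.451] [0.578 0.112 0.296] [-0.018  0.473 -0.585  2.214  1.841  0.572  1.011] 0.0
```

Request:
{"api": "step_arm", "payload": {
  "motion": [
    {"dp":[-0.8,0,-2],"twist":[0,0,-0.172],"hand":1},
    {"dp":[-0.8,0,-2],"twist":[0,0,-0.311],"hand":1},
    {"dp":[-0.8,0,-2],"twist":[0,0,-0.451],"hand":1},
    {"dp":[-0.8,0,-2],"twist":[0,0,-0.451],"hand":1}
  ]
}}

```text
clock: 16.05
tool_pos: [0.5773, 0.113, 0.2955]
eef_rot: [0.67, -0.659, 0.263, -0.218]
contact_force: [0.2, 0.4, -0.7]
opening: 0.999
finger_force: 0.0
```

Run:
```python
from dial import *
np.set_printoptions(precision=1,suppress=True)
show(["90,84"])
st=r.get_state();T=R.from_quat(st["eef_rot"])
im=[]
for c in("side","top"):
    s=r.snapshot(c);np.savez(c+"2.npz",**s);X=cloud(s);P=X[s["depth"]>0]
    L=T.inv().apply(P-st["tool_pos"])*1e3
    k=(abs(L[:,0])<30)&(abs(L[:,1])<75)&(L[:,2]>-40)&(L[:,2]<120); Q=L[k];print(c)
    for lo in range(-40,120,10):
        m=(Q[:,2]>=lo)&(Q[:,2]<lo+10)
        if m.sum(): print(lo,m.sum(),"x",np.percentile(Q[m,0],[5,95]),"y",np.percentile(Q[m,1],[5,50,95]))
    # project TCP, tip, O
    Mc=R.from_quat(s["orientation"]).as_matrix()
    I=s["pixels"][:,:,::-1].copy()
    u0,v0=(290,90) if c=="side" else (195,95)
    I=cv2.resize(I[v0:v0+100,u0:u0+80],(400,500),interpolation=3)
    for p,col in((st["tool_pos"],(0,0,255)),(T.apply([0,0,.022])+st["tool_pos"],(0,255,255)),(O,(0,255,0)),(O-.0345*ax,(255,0,255))):
        qv=(np.asarray(p)-s["xyz"])@Mc; u=qv[0]/qv[2]*s["fx"]+s["cx"];v=qv[1]/qv[2]*s["fy"]+s["cy"]
        cv2.circle(I,(int((u-u0)*5+2),int((v-v0)*5+2)),3,col,-1)
    im.append(I)
cv2.imwrite("pics/v4.png",np.hstack(im))
```

```text
[0.6 0.1 0.3] [-0.1  0.5 -0.6  2.2  1.8  0.6  1. ] [ 0.2  0.4 -0.7] 0.9994157419896477
90,84 [ 1.  -0.7  0.4] [ 0. -0. -0.] [0.6 0.1 0.3] [-0.   0.5 -0.6  2.2  1.8  0.6  1. ] 0.0
side
-40 36 x [-4.8 13.9] y [-59.2   0.6  57.3]
-30 35 x [-2.4 17.5] y [-58.2  44.6  56.6]
-20 31 x [-2.2 15.4] y [-56.2  43.6  56.9]
-10 9 x [-3.2 14.6] y [-49.1  45.5  52.2]
80 25 x [-22.5  25.7] y [-4.9  0.8  6.9]
90 22 x [-11.3  28.1] y [-5.2 -2.8  8.5]
100 16 x [-19.6  28.3] y [-5.  -1.5  9. ]
110 89 x [-15.7  28.1] y [-35.9  -6.3  27.5]
top
-40 12 x [-3.6 11.4] y [44.3 48.1 55.8]
-30 16 x [ 2.1 12.3] y [18.9 47.9 56.8]
-20 20 x [ 0.8 12. ] y [-52.9  43.8  55.4]
-10 6 x [-2.8  9.4] y [-46.4  43.8  45.5]
80 91 x [-23.3  26.7] y [-5.7 -0.7  5.2]
90 35 x [-19.2  28.6] y [-6.3 -4.7  1.2]
100 41 x [-20.1  29.1] y [-15.7  -5.3  19.4]
110 265 x [-22.6  27.1] y [-37.  -11.2  32.9]
```

View pics/v4.png

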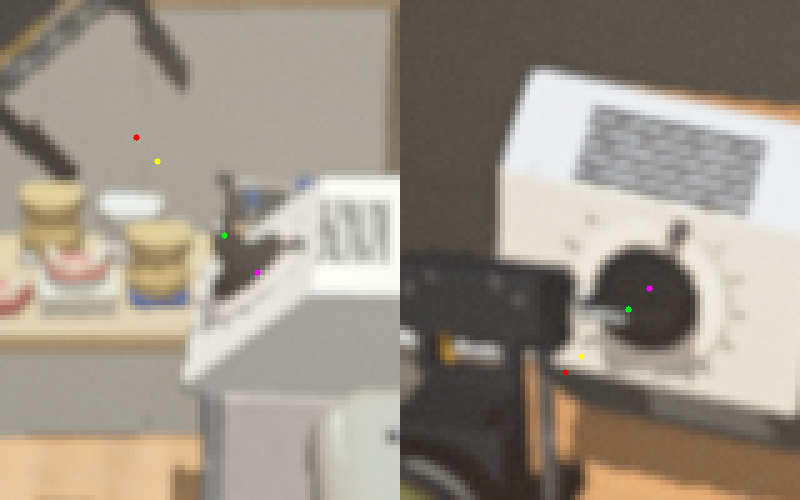

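Both cameras show the open fingertips, at (185,85) and (70,175) in the left crop, ending about level with the reported TCP (red) and not 22 mm ahead of it. The door contact agrees with this. The bar lies along tool x within 1–2 mm, and its top is about 82 mm ahead. I'll descend in stages, watching the force.

Request:
{"api": "step_arm", "payload": {
  "motion": [
    {"dp":[2,-0.5,25],"twist":[0,0,0],"hand":1},
    {"dp":[2,-0.5,50],"twist":[0,0,0],"hand":1},
    {"dp":[2,-0.5,70],"twist":[0,0,0],"hand":1},
    {"dp":[2,-0.5,80],"twist":[0,0,0],"hand":1},
    {"dp":[2,-0.5,86],"twist":[0,0,0],"hand":1}
  ]
}}

```text
clock: 16.77
tool_pos: [0.6325, 0.1067, 0.2293]
eef_rot: [0.67, -0.659, 0.263, -0.218]
contact_force: [0.8, -0.3, -0.1]
opening: 1.005
finger_force: 0.0
```

Request:
{"api": "step_arm", "payload": {
  "motion": [
    {"dp":[0,0,2],"twist":[0,0,0],"hand":1},
    {"dp":[0,0,5],"twist":[0,0,0],"hand":1}
  ]
}}

```text
clock: 17.02
tool_pos: [0.6355, 0.1068, 0.2262]
eef_rot: [0.67, -0.659, 0.263, -0.218]
contact_force: [0.2, -0.1, 0.1]
opening: 1.003
finger_force: 0.0
```

Request:
{"api": "step_arm", "payload": {
  "motion": [
    {"dp":[0,0,-5],"twist":[0,0,0],"hand":0.6},
    {"dp":[0,0,-5],"twist":[0,0,0],"hand":0.2},
    {"dp":[0,0,-5],"twist":[0,0,0],"hand":-0.3},
    {"dp":[0,0,-5],"twist":[0,0,0],"hand":-0.3},
    {"dp":[0,0,-5],"twist":[0,0,0],"hand":-0.3}
  ],
  "force": 10
}}

```text
clock: 17.65
tool_pos: [0.6324, 0.1068, 0.2295]
eef_rot: [0.67, -0.659, 0.263, -0.218]
contact_force: [0.3, -0.9, 0.1]
opening: 0.459
finger_force: 0.0
```

Request:
{"api": "step_arm", "payload": {
  "motion": [
    {"dp":[0,0,4],"twist":[0,0,0],"hand":-0.3},
    {"dp":[0,0,8],"twist":[0,0,0],"hand":-0.3}
  ]
}}

```text
clock: 17.9
tool_pos: [0.6377, 0.1063, 0.2231]
eef_rot: [0.67, -0.659, 0.263, -0.218]
contact_force: [0.5, 0.3, 0.7]
opening: 0.352
finger_force: 0.0
```

Request:
{"api": "step_arm", "payload": {
  "motion": [
    {"dp":[0,0,3],"twist":[0,0,0],"hand":-0.3},
    {"dp":[0,0,6],"twist":[0,0,0],"hand":-0.3}
  ]
}}

```text
clock: 18.15
tool_pos: [0.6415, 0.106, 0.2185]
eef_rot: [0.67, -0.659, 0.263, -0.218]
contact_force: [0.5, 1.1, 0.4]
opening: 0.351
finger_force: 0.0
```

Request:
{"api": "step_arm", "payload": {
  "motion": [
    {"dp":[0,0,3],"twist":[0,0,0],"hand":-0.3},
    {"dp":[0,0,3],"twist":[0,0,0],"hand":-0.7},
    {"dp":[0,0,3],"twist":[0,0,0],"hand":-1},
    {"dp":[0,0,3],"twist":[0,0,0],"hand":-1},
    {"dp":[0,0,3],"twist":[0,0,0],"hand":-1}
  ],
  "force": 10
}}

```text
clock: 18.77
tool_pos: [0.6424, 0.1058, 0.2159]
eef_rot: [0.671, -0.659, 0.262, -0.217]
contact_force: [-1.4, 0.1, -2.5]
opening: 0.134
finger_force: 9.9
```

```bash
cat > turn.py <<'E'
from dial import *
st=r.get_state();T=R.from_quat(st["eef_rot"]);M=tool(YAW,D(40))
v=(R.from_matrix(M).inv()*T).as_rotvec();x=T.as_matrix()[:,0]
print("roll x cw deg",np.degrees(np.arctan2(x@rt,x@up)),"z err",v, "axis off (a,b,h) mm",[(st["tool_pos"]-O)@k*1e3 for k in(rt,up,ax)])
print(np.array(st["q"]),st["contact_force"],st["moment"],st["opening"],st["finger_force"])
E
python3 turn.py
```

```text
roll x cw deg 84.16473573251247 z err [-0.003 -0.002  1.469] axis off (a,b,h) mm [np.float64(0.7748258114765358), np.float64(-1.8418979832527884), np.float64(-12.61660228218134)]
[-0.026  0.685 -0.569  2.164  2.018  0.709  0.897] [-1.446  0.074 -2.532] [ 0.202  1.174 -0.106] 0.13403925587998775 9.916254132986069
```

Request:
{"api": "step_arm", "payload": {
  "motion": [
    {"dp":[0,0,0],"twist":[0,0,0.15],"hand":-1},
    {"dp":[0,0,0],"twist":[0,0,0.32],"hand":-1},
    {"dp":[0,0,0],"twist":[0,0,0.49],"hand":-1},
    {"dp":[0,0,0],"twist":[0,0,0.66],"hand":-1},
    {"dp":[0,0,0],"twist":[0,0,0.83],"hand":-1}
  ]
}}

```text
clock: 19.4
tool_pos: [0.6415, 0.1063, 0.2151]
eef_rot: [-0.347, 0.874, -0.151, 0.304]
contact_force: [-1.7, 1.0, -5.1]
opening: 0.135
finger_force: 10.0
```

```bash
python3 turn.py
```

```text
roll x cw deg 131.98220569951295 z err [-0.006 -0.004  2.304] axis off (a,b,h) mm [np.float64(0.37547463342746223), np.float64(-3.120760583783098), np.float64(-12.586913540447094)]
[ 0.088  0.735 -0.769  2.16   1.957  0.833  0.162] [-1.666  1.028 -5.09 ] [0.34  1.567 0.164] 0.13460043412017664 10.001210421323776
```

Request:
{"api": "step_arm", "payload": {
  "motion": [
    {"dp":[0,0,0],"twist":[0,0,0.17],"hand":-1},
    {"dp":[0,0,0],"twist":[0,0,0.34],"hand":-1},
    {"dp":[0,0,0],"twist":[0,0,0.51],"hand":-1},
    {"dp":[0,0,0],"twist":[0,0,0.68],"hand":-1},
    {"dp":[0,0,0],"twist":[0,0,0.85],"hand":-1}
  ]
}}

```text
clock: 20.02
tool_pos: [0.6411, 0.1076, 0.2147]
eef_rot: [0.044, 0.94, -0.011, 0.339]
contact_force: [-2.3, 4.3, -7.4]
opening: 0.135
finger_force: 10.0
```

Request:
{"api": "step_arm", "payload": {
  "motion": [
    {"dp":[0,0,0],"twist":[0,0,0.13],"hand":-1},
    {"dp":[0,0,0],"twist":[0,0,0.26],"hand":-1},
    {"dp":[0,0,0],"twist":[0,0,0.36],"hand":-1},
    {"dp":[0,0,0],"twist":[0,0,0.36],"hand":-1}
  ]
}}

```text
clock: 20.52
tool_pos: [0.6413, 0.1082, 0.2148]
eef_rot: [0.209, 0.917, 0.05, 0.335]
contact_force: [-1.8, 4.4, -5.7]
opening: 0.135
finger_force: 10.0
```

```bash
python3 turn.py
```

```text
roll x cw deg -158.98213758030317 z err [ 0.01   0.005 -2.775] axis off (a,b,h) mm [np.float64(-1.5154625301156592), np.float64(-3.5642686771852374), np.float64(-12.568125628564696)]
[ 0.213  0.827 -1.018  2.154  1.908  1.013 -0.934] [-1.794  4.42  -5.679] [0.844 1.738 0.542] 0.13495024669707925 9.997718632221222
```

Dial turned to about +21 deg. I'll release, back off and look.

Request:
{"api": "step_arm", "payload": {
  "motion": [
    {"dp":[0,0,0],"twist":[0,0,0],"hand":-0.4},
    {"dp":[0,0,0],"twist":[0,0,0],"hand":-0.4},
    {"dp":[0,0,0],"twist":[0,0,0],"hand":-0.4},
    {"dp":[0,0,-25],"twist":[0,0,0],"hand":-0.4},
    {"dp":[0,0,-70],"twist":[0,0,0],"hand":-0.4}
  ]
}}

```text
clock: 21.15
tool_pos: [0.5983, 0.1088, 0.2698]
eef_rot: [0.212, 0.916, 0.047, 0.337]
contact_force: [-0.7, -0.6, 0.4]
opening: 0.301
finger_force: 0.0
```

Request:
{"api": "step_arm", "payload": {
  "motion": [
    {"dp":[0,0,-40],"twist":[0,0,0],"hand":-0.4},
    {"dp":[0,0,-60],"twist":[0,0,0],"hand":-0.4},
    {"dp":[0,0,-60],"twist":[0,0,0],"hand":-0.4}
  ]
}}

```text
clock: 21.52
tool_pos: [0.5603, 0.1132, 0.318]
eef_rot: [0.21, 0.916, 0.048, 0.34]
contact_force: [-0.1, 0.4, 0.5]
opening: 0.299
finger_force: 0.0
```

```bash
python3 turn.py
python3 - <<'E'
from h import *
S=[r.snapshot("top") for _ in range(6)]
s=dict(S[0]);s["pixels"]=np.mean([k["pixels"] for k in S],0).astype(np.float32);np.savez("top3.npz",**s)
o=PC
I=rect(s,.011,o,.06,400)[:,:,::-1];J=rect(s,.041,o,.06,400)[:,:,::-1]
cv2.imwrite("pics/v5.png",np.clip(np.hstack([I,J]),0,255))
X=cloud(s);h=(X-PC)@ax;a=(X-PC)@rt;b=(X-PC)@up
for S_ in S[:6]:
    X=cloud(S_);h=(X-PC)@ax;a=(X-PC)@rt;b=(X-PC)@up
    k=(abs(a)<.05)&(abs(b)<.05)&(h>.028)&(h<.06);Q=np.column_stack([a[k],b[k]]).astype(np.float32);print(k.sum(),cv2.minAreaRect(Q),Q.mean(0))
E
```

```text
roll x cw deg -158.95914058818832 z err [-0.003  0.    -2.774] axis off (a,b,h) mm [np.float64(0.3034036660980952), np.float64(0.6330743985565557), np.float64(118.60400201896063)]
[ 0.256  0.546 -1.131  2.239  1.641  0.936 -0.87 ] [-0.062  0.379  0.514] [ 0.071  0.456 -0.029] 0.29887818265677757 0.0
93 ((-0.0039998795837163925, -0.006135661154985428), (0.05654105916619301, 0.01128181628882885), 69.16957092285156) [-0.00279496 -0.00366546]
93 ((-0.0036701811477541924, -0.006028942763805389), (0.055650681257247925, 0.011405265890061855), 69.37272644042969) [-0.00281206 -0.00403125]
92 ((-0.004219752736389637, -0.006132267415523529), (0.05584810674190521, 0.011671352200210094), 68.85639190673828) [-0.00291276 -0.00390609]
95 ((-0.003808266017585993, -0.005872584879398346), (0.056667618453502655, 0.011428175494074821), 69.22523498535156) [-0.00273204 -0.00369913]
95 ((-0.0035269903019070625, -0.0057701244950294495), (0.05564050003886223, 0.011791042052209377), 69.57396697998047) [-0.00253838 -0.00336845]
95 ((-0.004050698131322861, -0.006370581686496735), (0.057411715388298035, 0.011291423812508583), 69.66188049316406) [-0.00263347 -0.00356274][ WARN:0@2.353] global loadsave.cpp:1063 imwrite_ Unsupported depth image for selected encoder is fallbacked to CV_8U.
```

View pics/v5.png

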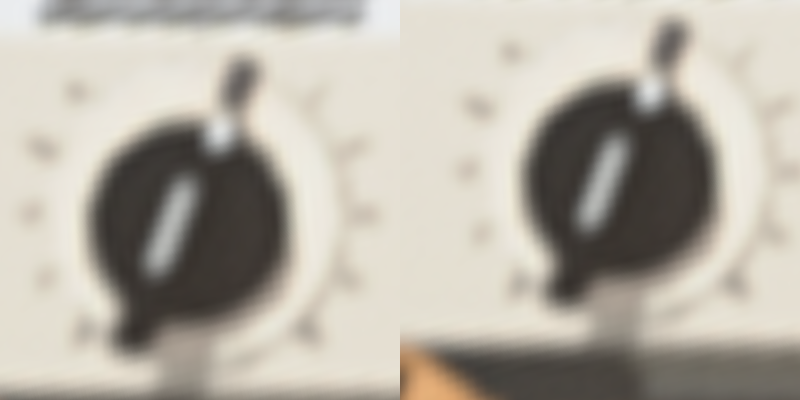

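The white pointer mark at (219,133) sits just under the tab at (240,85), so they are nearly aligned. I'll measure the small residual with centroids.

Run:
```python
from h import *
s=dict(np.load("top3.npz"))
C=PC-.0041*rt-.006*up
def ang(m,I,half,n):
    y,x=np.nonzero(m);wt=I[m]; px=2*half/n
    a=(np.average(x,weights=wt)-n/2+.5)*px*1e3;b=-(np.average(y,weights=wt)-n/2+.5)*px*1e3
    return round(a,2),round(b,2),"r",round(np.hypot(a,b),1),"ang",round(np.degrees(np.arctan2(a,b)),2)
n=600;half=.06
g=(np.arange(n)+.5)/n*2*half-half;A,B=np.meshgrid(g,-g);rr=np.hypot(A,B);th=np.degrees(np.arctan2(A,B))
for h in(.011,):
    I=rect(s,h,C,half,n).astype(float).mean(2)
    reg=(rr>.035)&(rr<.054)&(th>0)&(th<45); base=np.percentile(I[reg],80)
    wd=np.clip(base-35-I,0,None)*reg; print("tab",ang(wd>0,wd,half,n))
    for r0 in range(36,52,2):
        k=reg&(rr>=r0*1e-3)&(rr<(r0+2)*1e-3)
        if (wd*k).sum()>300: print("  r",r0,ang(k&(wd>0),wd,half,n))
    reg=(rr>.022)&(rr<.040)&(th>0)&(th<45); wp=np.clip(I-205,0,None)*reg*1.
    # bright white pointer: colour less yellow than ring
    c=rect(s,h,C,half,n).astype(float); wb=np.clip(c[...,2]-np.percentile(c[...,2][(rr>.04)&(rr<.043)&(th>60)&(th<100)],90),0,None)*reg
    print("pointer blue",ang(wb>3,wb,half,n),(wb>3).sum())
# streak on the bar's top, h=.041: direction
I=rect(s,.041,C,half,n).astype(float).mean(2);m=((I>110)&(rr<.022)).astype(np.uint8)
k,l,st,ce=cv2.connectedComponentsWithStats(m);j=1+np.argmax(st[1:,4]);y,x=np.nonzero(l==j)
v=cv2.fitLine(np.column_stack([x,y]).astype(np.float32),2,0,.01,.01).ravel();print("streak",np.degrees(np.arctan2(v[0],-v[1])),"centre mm",(v[2]-n/2)*.2,-(v[3]-n/2)*.2,len(x))
# disc outline at several heights (dark)
for h in(.0135,):
    I=rect(s,h,C,half,n).astype(np.uint8).mean(2).astype(np.uint8)
    c=cv2.HoughCircles(cv2.GaussianBlur(I,(0,0),3),cv2.HOUGH_GRADIENT,1,200,param1=60,param2=15,minRadius=140,maxRadius=170);print("disc",h,None if c is None else [( (q[0]-n/2)*.2,-(q[1]-n/2)*.2,q[2]*.2) for q in c[0][:2]])
I=rect(s,.002,C,half,n).mean(2).astype(np.uint8);c=cv2.HoughCircles(cv2.GaussianBlur(I,(0,0),3),cv2.HOUGH_GRADIENT,1,200,param1=20,param2=8,minRadius=215,maxRadius=235);print("ring",None if c is None else [( (q[0]-n/2)*.2,-(q[1]-n/2)*.2,q[2]*.2) for q in c[0][:2]])
```

```text
tab (np.float64(16.01), np.float64(40.35), 'r', np.float64(43.4), 'ang', np.float64(21.64))
  r 36 (np.float64(14.07), np.float64(34.23), 'r', np.float64(37.0), 'ang', np.float64(22.35))
  r 38 (np.float64(14.42), np.float64(36.21), 'r', np.float64(39.0), 'ang', np.float64(21.71))
  r 40 (np.float64(14.99), np.float64(38.11), 'r', np.float64(40.9), 'ang', np.float64(21.48))
  r 42 (np.float64(15.71), np.float64(39.96), 'r', np.float64(42.9), 'ang', np.float64(21.47))
  r 44 (np.float64(16.47), np.float64(41.8), 'r', np.float64(44.9), 'ang', np.float64(21.5))
  r 46 (np.float64(17.26), np.float64(43.61), 'r', np.float64(46.9), 'ang', np.float64(21.6))
  r 48 (np.float64(17.94), np.float64(45.44), 'r', np.float64(48.9), 'ang', np.float64(21.54))
  r 50 (np.float64(18.62), np.float64(47.2), 'r', np.float64(50.7), 'ang', np.float64(21.53))Traceback (most recent call last):
  File "<stdin>", line 20, in <module>
  File "<stdin>", line 6, in ang
    raise ZeroDivisionError(
        "Weights sum to zero, can't be normalized")
ZeroDivisionError: Weights sum to zero, can't be normalized
```

Run:
```python
from h import *
s=dict(np.load("top3.npz"));C=PC-.0041*rt-.006*up;n=600;half=.06
g=(np.arange(n)+.5)/n*2*half-half;A,B=np.meshgrid(g,-g);rr=np.hypot(A,B);th=np.degrees(np.arctan2(A,B))
c=rect(s,.011,C,half,n).astype(float)
reg=(rr>.02)&(rr<.041)&(th>5)&(th<40)
for t in(170,190,210):
    m=(c[...,2]>t)&reg&(c[...,0]-c[...,2]<12); w_=(c[...,2]-t)*m
    if m.sum(): a,b=(A*w_).sum()/w_.sum()*1e3,(B*w_).sum()/w_.sum()*1e3;print("white",t,m.sum(),a,b,np.hypot(a,b),np.degrees(np.arctan2(a,b)))
I=rect(s,.041,C,half,n).mean(2)
m=((I>110)&(rr<.022)).astype(np.uint8);k,l,st,ce=cv2.connectedComponentsWithStats(m)
for j in range(1,k):
    if st[j,4]<200: continue
    y,x=np.nonzero(l==j);v=cv2.fitLine(np.column_stack([x,y]).astype(np.float32),2,0,.01,.01).ravel();d=np.degrees(np.arctan2(v[0],-v[1]));print("streak",d,(v[2]-n/2)*.2,-(v[3]-n/2)*.2,len(x))
for h,lo,hi,p1 in((.0135,140,170,60),(.002,215,235,15)):
    J=rect(s,h,C,half,n).mean(2);J=cv2.GaussianBlur(np.clip(J,0,255).astype(np.uint8),(0,0),3)
    q=cv2.HoughCircles(J,cv2.HOUGH_GRADIENT,1,200,param1=p1,param2=8,minRadius=lo,maxRadius=hi)
    print("circle",h,None if q is None else [((z[0]-n/2)*.2,-(z[1]-n/2)*.2,z[2]*.2) for z in q[0][:2]])
```

```text
white 170 1132 10.237083061451708 27.022353399985175 28.896460905805608 20.74857076121978
white 190 735 10.15687134371262 27.170280797608676 29.006657754964348 20.496890997601657
white 210 224 10.098109839515448 27.00115515328637 28.827663830819898 20.50519701406341
streak 20.906528 4.2778625 9.555466 4729
streak 160.72903 -16.174269 -5.359662 5013
streak 73.6776 6.1036806 -19.573439 625
circle 0.0135 [(np.float32(1.9), np.float32(0.3), np.float32(29.779999))]
circle 0.002 [(np.float32(8.7), np.float32(-12.5), np.float32(43.36)), (np.float32(-50.7), np.float32(-9.900001), np.float32(46.88))]
```

The dial reads 20.8 ± 0.4 deg and the tab 20.9 to 21.5 deg, so they agree to within about 0.6 deg. The ring has not moved and the tool is clear, so I'm handing in.

```bash
python3 -c "
from plant import r
print(r.finish_job())"
```

```text
the job is handed in; nothing more can be done
None
```

The job is handed in at about 22 s: the door is shut on its catch (it snapped over at about 20 N and sits flush), and the dial was turned clockwise to within about 0.6 deg of the index tab and released; the ring measured unmoved, and the arm stayed clear of the cast, jar and bowl, though I did not re-measure those three.

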